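Set up the recipe stand

ROBOT

A 6-joint arm with a two-finger parallel gripper is mounted at the origin on the work surface. World frame = base frame: x ahead of the robot, y to its left, z up, the work surface at z = 0. Lengths are in m, angles in rad, forces in N, time in s.
With the tool pointing down it reaches from about 0.375 to 0.825 m from the base axis. Payload 5.5 kg.
Tool frame: the origin (TCP) lies at the very end of the fingers, on their centre line; the grasp point (between the pads) lies behind it (manip.grip_depth is the z of the grasp point in the tool frame, in m); z points along the fingers, y is the direction in which the jaws open and shut (so a half turn about z gives the same grasp; the last joint's range is limited). The gripper opens to 85 mm and grips with 20 to 120 N. Pads are 22 mm wide; open, the fingers measure 114 mm over their backs; the gripper's body (76 mm by 85 mm) begins 54 mm behind the grasp point. The pads swing forward as they close: fully open they stand 13 mm farther back than shut.
Start: joints at [1.309, 0.314, -0.047, 1.21, 0, 1.571], TCP at [0.155, 0.58, 0.231] pointing down, gripper open.
Joint ranges: [-2.67, 2.67], [-0.69, 1.73], [-1.03, 1.25], [-2.08, 2.16], [-1.42, 1.45], [-3.14, 3.14]. Speed limits (rad/s): [2.39, 2.39, 3.01, 3.14, 3.14, 3.14].

INTERFACE

Orientations are given as [roll, pitch, yaw] about the fixed x, y, z axes, in that order (R = Rz(yaw) Ry(pitch) Rx(roll)).
In Python, from cell import manip gives the robot as it stands.
- The arm moves only by the tool jog_arm, never from a script. Its argument "motion" is a list of rows, each a list of 3 entries, a list of its own where there are three numbers: the turn, a rotation vector about the world's x, y, z in rad, then the shift along the world's x, y, z in m, then the opening, from 0 (shut) to 1 (fully open). A call has 1 to 12 rows; each row shifts and turns the commanded pose from where the row before left it; what a row does not reach is not made up. A row lasts 1/12 s, in which the tool goes at most 41.7 mm and 7.16 degrees, less where a joint would pass 70% of its speed; a pose out of reach is approached as far as the arm can. A call with a gripper value outside its range is refused whole. The fingers move at their own pace and stop on an object; "grip_force" is the grip in N (left out, the last holds). Time passes only in rows, so rows that do not move let the fingers close. It gives the time, the measured TCP pose, the force and the opening at its end, in the units of the state.
- manip.get_state(): the state, without advancing time (a new reading comes with each control period).
- manip.read_camera(name): name is "side" or "top"; returns (picture, depth): 420x560x3 uint8, red, green, blue; 420x560 float32, m along the optical axis (not along the pixel's ray), 0 where there is no reading.
- manip.get_calibration(name): a dict with "fov_y" (degrees; the focal length in pixels is half the picture's height over the tangent of half this angle, whatever the lens; pixels are square), "cx", "cy" (the principal point, pixels), "cam_to_world" (4x4, takes a point from camera to world coordinates). Camera axes: x right, y up, looking along -z (the intrinsics and any distortion apply to the point x, -y, -z); pixel columns grow to the right and rows downward; lengths in m; the calibration is good to about 2 mm. A picture is of the moment at which its call begins. get_calibration takes no time and is no camera call.
- manip.finish_job(): hands the job in, once; it reports no verdict.
Trained networks look in the newest picture that a camera, given by its name, has taken for a name from the list of things; names that differ only in an ending like _2 or _b are one class to them, and where a whole thing is asked for, a point or a joint stands for the part that bears it (a point fixed in the world has none). Each returns a list of dicts, best first, with "conf" (0 to 1); they miss things now and then, are a little off and sometimes report something else, mostly with a low value. They report only what shows in the picture. A call takes as long as a camera call. They do not tell look-alikes from the thing itself.
- manip.find_in(camera, name): "uv" ([column, row] in pixels, amid what is visible of it).
- manip.regions_of(camera, name): "pixels" (420x560 bool, what is visible of it) and "uv" ([column, row] in pixels, amid what is visible of it).
The state is a dict: "time": time; "qpos": joint angles; "joint_velocities": joint speeds; "tau": joint torques, N m; "eef_pos": TCP position; "tool_rot": TCP orientation; "ft_force": force on the tool from outside, world axes, zero at the start; "moment": the same for the moment, N m; "finger_gap": finger opening in m.
Only numpy, scipy, OpenCV 4.12 (cv2) and the standard library are available. Lean on these libraries where they do the work, as an engineer would, in place of code of your own. Each camera call takes 0.05 s, during which the arm holds its last target.

TASK

First carry the folded steel recipe stand onto the cork mat, set it down there with its foot centred and square with its lip towards the far edge, away from you, and let go of it. Then take its backrest by the end tab and raise it to 65 degrees above the ledge so that it stays there by itself. Finally take the rectangular white board out of the dish rack and stand it on its short edge, centred behind the stand's lip, leaning back on the raised backrest, without changing the backrest's angle or disturbing anything else.

Things in the scene. Friction and masses are not known exactly. Their poses are not given: they have to be found in the camera images.
- stand: Loose steel recipe stand, about 0.8 kg. Origin: underside, mid-width; x = the way it faces (lip end), z up. Its T-shaped foot is 28 mm high: a beam 50 mm wide (y), x -70 to 20 mm, then a platform 90 mm wide, x 20 to 58; ahead of it a low toe plate 12 mm high, 90 mm wide, to x = 95. Centre of mass near x = 0. Grip the beam across its width near x = -12, the folded backrest's stem between the fingers.
- stand_front (a point): Point on the stand's front face, at x = 58, z = 28 mm in its frame. The platform's front edge carries a lip 8 mm thick (x 50 to 58), 90 mm wide, its top at z = 44. A board stands on the platform's top (z = 28) in the channel between hinge (x = 30) and lip (x = 50) and leans back, towards -x.
- stand_mid (a point): Middle of the foot's underside (which spans x = -70 to 95 mm in the stand's frame), 12.5 mm ahead of the stand's origin.
- hinge (a point): Middle of the backrest's hinge axis, at x = 30, z = 36 mm in the stand's frame; the axis runs along the stand's y.
- backrest (a joint): Friction hinge of the aluminium backrest, rad: its angle above the ledge. 0 = folded flat over the beam (pointing to the stand's -x), pi/2 = upright; range 0 to 1.75. Held by friction, about 0.2 N m (the light stand tips or lifts if the tab is wrenched). The backrest is an 8 mm plate: from the hinge axis a stem 30 mm wide to 70 mm, a cross plate 96 mm wide to 105 mm, a tab 36 mm wide to 150 mm.
- tab (a point): Point in the middle of the backrest's end tab, 138 mm from the hinge axis, where the 36 mm width can be gripped across (along the stand's y). x axis points from it to the hinge, y = the stand's y.
- mat: Fixed cork mat on the ledge, 200 mm (x) by 150 mm (y), 3 mm thick; origin: centre of its underside; x points to the far edge, away from the robot.
- board: Loose blank white rectangular panel 200 (z) x 110 (y) x 8 mm (x), about 0.18 kg, standing on a short edge in one of the rack's four slots. Origin: middle of the lower short edge; z runs up its length, x is its normal. In the rack it leans 10 degrees back (its top towards the rack's -x); its top rises 80 mm above the saucers.
- board_top (a point): Middle of the board's upper short edge, 200 mm up z from board.
- rack: Fixed chrome wire rack 176 by 106 mm, origin: centre of its underside. Four slots 38 mm apart along its x, at x = -57, -19, 19, 57 mm; hoops up to 120 mm high lean 10 degrees to -x. Items stand on rails 15 mm above the ledge, behind low stop wires 22 mm high.
- jar: Bystander, to be left where it stands: closed glass coffee jar, 72 mm in diameter, 125 mm high; origin: centre of its underside.
- tin: Bystander, to be left where it stands: stainless sugar tin with a knob, 72 mm in diameter, 117 mm high; origin: centre of its underside.
- mug: Bystander, to be left where it stands: blue ceramic mug, 80 mm in diameter, 90 mm high, handle at +y; origin: centre of its underside.
- timer: Bystander, to be left where it stands: white plastic press-button timer 60 by 75 by 32 mm; origin: centre of its underside.
- saucer0: Bystander, to be left where it stands: white plastic saucer 120 mm in diameter, standing in a rack slot, leaning 10 degrees; origin: its lowest point, z up along its face.
- saucer1: Bystander, to be left where it stands: white plastic saucer 120 mm in diameter, standing in a rack slot, leaning 10 degrees; origin: its lowest point, z up along its face.
- saucer2: Bystander, to be left where it stands: white plastic saucer 120 mm in diameter, standing in a rack slot, leaning 10 degrees; origin: its lowest point, z up along its face.
There are look-alikes about, which are no part of the job. Several things have the shape of the board; the one meant has the colours described above.

How it is judged:
On the way, in this order (a step that is already met when the one before it is completed fails the run):
1. the stand is on the mat, centred and square, lip to the far edge, and let go while still folded (x of stand_mid in the frame of mat between -0.025 and 0.025 m and y of stand_mid in the frame of mat between -0.025 and 0.025 m and x of stand_front in the frame of mat above 0.02 m and angle between the x axis of stand and the x axis of mat, either way round below 0.2 rad and angle between stand's own z axis and vertical below 0.05 rad and height (world z) of stand below 0.008 m and contact force between the fingers and stand below 0.1 N and value of joint backrest below 0.7 rad), for 0.2 s.
2. the backrest stays at 65 degrees by itself, untouched, the stand still on the mat (x of stand_mid in the frame of mat between -0.025 and 0.025 m and y of stand_mid in the frame of mat between -0.025 and 0.025 m and x of stand_front in the frame of mat above 0.02 m and angle between the x axis of stand and the x axis of mat, either way round below 0.2 rad and angle between stand's own z axis and vertical below 0.05 rad and height (world z) of stand below 0.008 m and value of joint backrest between 1.029 and 1.239 rad and contact force between the fingers and stand below 0.1 N), for 0.5 s.
At the end, for the whole second after the job is handed in: Stand's foot on the mat within 25 mm of centre each way, 11 degrees of square, lip to the far edge; backrest at 65 +-6 degrees; board on its short edge behind the lip, within 20 mm of the middle, 8 degrees of square, touching the stand, leaning 14 to 37 degrees back; all at rest, released (all of step 2 and x of board in the frame of stand between 0.022 and 0.056 m and y of board in the frame of stand between -0.02 and 0.02 m and z of board in the frame of stand between 0.02 and 0.04 m and angle between board's own z axis and vertical between 0.25 and 0.65 rad and angle between the y axis of board and the y axis of stand, either way round below 0.15 rad and x of board_top in the frame of stand below 0 m and contact force between board and stand above 0.3 N and linear speed of each of stand, board below 0.01 m/s and angular speed of board below 0.05 rad/s and contact force between the fingers and board below 0.1 N).
It fails at once if the jar, tin, mug or timer is shifted by more than 25 mm or tipped over (distance of any of jar, tin, mug, timer from where it was at the start of the episode above 0.025 m or angle between any of jar, tin, mug, timer's own z axis and vertical above 0.5 rad).
It fails at once if a saucer is shifted by more than 25 mm or tipped over (distance of any of saucer0, saucer1, saucer2 from where it was at the start of the episode above 0.025 m or angle between any of saucer0, saucer1, saucer2's own z axis and vertical above 0.5 rad).
It also fails if it takes over 69 s, if anything falls off the work surface, if the arm or the gripper's body presses on something with over 40 N, if the wrist force passes 120 N, or if a joint passes its speed limit or range.

## Working session

There is one attempt and no reset: what is moved stays moved. The work goes in short steps, Python scripts to look and compute and a tool call to move; the robot and the scene stay as the last step left them, time stands still between calls to the robot, and variables do not carry over. Pictures are saved under pics/ and viewed, and the job is handed in when it is done.

Besides the shell and the picture viewer there is one more tool, called after "Emit:" as name(argument=value, ...) on one line, values as JSON. jog_arm: Moves the arm, as the interface text tells. Its arguments: {"type":"object","properties":{"motion":{"type":"array"},"grip_force":{"type":"number"}},"required":["motion"]}

```bash
ls; mkdir -p pics; python3 - <<'E'
from cell import manip
import cv2,numpy as np
s=manip.get_state();print(s, manip.grip_depth)
for c in("side","top"):
    p,d=manip.read_camera(c);cv2.imwrite(f"pics/{c}0.png",p[:,:,::-1]);np.savez(f"{c}0.npz",p=p,d=d)
    print(c,manip.get_calibration(c))
E
```

```text
pics
{'time': 0.0, 'qpos': array([ 1.30900695e+00,  3.14243793e-01, -4.80683703e-02,  1.21019569e+00,
       -1.37152511e-05,  1.57079357e+00]), 'joint_velocities': array([-0.00184337,  0.0010391 , -0.00094093,  0.00267803,  0.00137026,
        0.00017299]), 'tau': array([-1.32527352e-03, -5.39587677e+01,  3.39748514e+01,  1.93412311e-02,
       -1.81289931e-05,  4.89040829e-06]), 'eef_pos': array([0.15514181, 0.57900277, 0.2304286 ]), 'tool_rot': array([-3.13988112e+00,  1.37105104e-05,  2.87980606e+00]), 'ft_force': array([-0.06871527, -0.04489034,  1.48062874]), 'moment': array([-0.03412087,  0.02124366, -0.07333284]), 'finger_gap': 0.08546252868645944} -0.0187
side {'fov_y': 51.57256934952566, 'cx': 273.7299436831543, 'cy': 204.84585741970457, 'cam_to_world': array([[ 0.81875295,  0.360882  , -0.446551  , -0.02585729],
       [-0.57384447,  0.48915762, -0.6568313 , -0.66473135],
       [-0.01860477,  0.79403338,  0.60758938,  0.75843326],
       [ 0.        ,  0.        ,  0.        ,  1.        ]])}
top {'fov_y': 55.46868775709425, 'cx': 270.67970652404483, 'cy': 205.8887194926614, 'cam_to_world': array([[-1.77684120e-03,  9.93153445e-01, -1.16803584e-01,
         3.06836439e-01],
       [-9.99948690e-01, -5.99704142e-04,  1.01122907e-02,
        -4.85291420e-04],
       [ 9.97300878e-03,  1.16815558e-01,  9.93103552e-01,
         1.23977841e+00],
       [ 0.00000000e+00,  0.00000000e+00,  0.00000000e+00,
         1.00000000e+00]])}
```

View pics/side0.png

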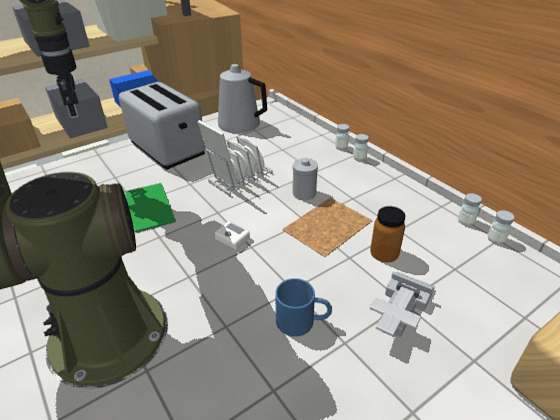

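View pics/top0.png

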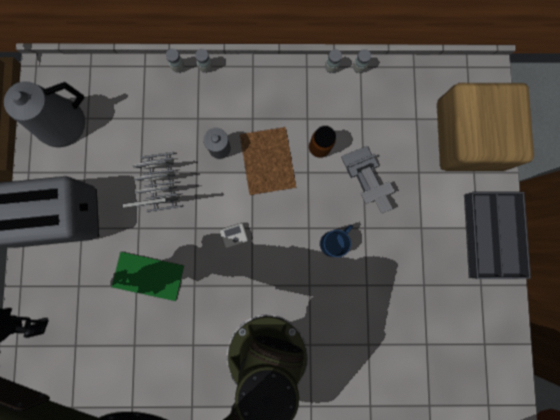

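Side view: stand at about (402,303), cork mat at (328,226), rack with a tall panel at (213,145), jar at (388,234), tin at (305,180), mug at (297,307) and timer at (233,235). A green panel lies on the ledge at (150,208). The top view agrees: stand (370,180), mat (269,160), rack (160,180).

```bash
cat > h.py <<'E'
import numpy as np,cv2
from cell import manip
def cal(c):
    k=manip.get_calibration(c);f=210/np.tan(np.radians(k["fov_y"])/2);return f,k["cx"],k["cy"],np.array(k["cam_to_world"])
def cloud(c,d):
    f,cx,cy,T=cal(c);v,u=np.mgrid[0:d.shape[0],0:d.shape[1]]
    P=np.stack([(u-cx)/f*d,-(v-cy)/f*d,-d],-1)
    return P@T[:3,:3].T+T[:3,3]
def proj(c,X):
    f,cx,cy,T=cal(c);p=(np.atleast_2d(X)-T[:3,3])@T[:3,:3]
    return np.stack([cx+f*p[:,0]/-p[:,2],cy-f*p[:,1]/-p[:,2]],-1)
def grab(c,n):
    p,d=manip.read_camera(c);np.savez(f"{c}{n}.npz",p=p,d=d);cv2.imwrite(f"pics/{c}{n}.png",p[:,:,::-1]);return p,d
def crop(c,n,x0,y0,x1,y1,k):
    p=np.load(f"{c}{n}.npz")["p"][y0:y1,x0:x1,::-1]
    cv2.imwrite(f"pics/{c}{n}_crop{x0}.png",cv2.resize(p,None,fx=k,fy=k,interpolation=cv2.INTER_CUBIC))
E
python3 - <<'E'
from h import *
for c in("side","top"):
    d=np.load(f"{c}0.npz")["d"];P=cloud(c,d)
    print(c,d.min(),d.max(), [np.round(P[v,u],3) for u,v in([(328,226),(402,303),(388,214),(260,280)] if c=="side" else [(269,160),(370,180),(322,134),(300,215)])])
crop("side",0,180,100,300,210,6);crop("side",0,350,250,460,350,6)
crop("top",0,100,130,220,230,6);crop("top",0,320,130,420,225,6)
for c in("side","top"):
    for n in("stand","mat","board","rack","backrest"):
        r=manip.regions_of(c,n)
        print(c,n,[(round(x["conf"],2),np.round(x["uv"]),x["pixels"].sum()) for x in r])
        np.savez(f"reg_{c}_{n}.npz",m=np.array([x["pixels"] for x in r]))
print(manip.get_state()["time"])
E
```

```text
side 0.0 3.2209454 [array([ 0.592, -0.012,  0.004]), array([ 0.516, -0.328,  0.05 ]), array([ 0.633, -0.166,  0.125]), array([ 0.339, -0.063,  0.   ])]
top 0.0 2.122174 [array([ 0.599, -0.008,  0.001]), array([ 0.527, -0.315,  0.045]), array([ 0.646, -0.16 ,  0.124]), array([ 0.424, -0.105, -0.001])]
side stand [(0.94, array([400., 305.]), np.int64(2329))]
side mat [(0.77, array([326., 220.]), np.int64(2675))]
side board [(0.97, array([220., 153.]), np.int64(1220)), (0.75, array([147., 209.]), np.int64(1652)), (0.43, array([405., 303.]), np.int64(2305))]
side rack [(0.64, array([240., 172.]), np.int64(418)), (0.27, array([400., 305.]), np.int64(2451))]
side backrest [(0.75, array([252., 151.]), np.int64(303)), (0.68, array([395., 312.]), np.int64(1366)), (0.61, array([238., 168.]), np.int64(241))]
top stand [(0.91, array([366., 177.]), np.int64(1561)), (0.43, array([232., 232.]), np.int64(507))]
top mat [(0.6, array([268., 160.]), np.int64(2997))]
top board [(0.92, array([152., 275.]), np.int64(2465)), (0.63, array([150., 202.]), np.int64(155))]
top rack [(0.87, array([166., 160.]), np.int64(362)), (0.22, array([367., 175.]), np.int64(1522))]
top backrest [(0.92, array([378., 192.]), np.int64(747))]
0.6
```

```bash
python3 - <<'E'
import cv2,numpy as np
L=[cv2.imread(f"pics/{f}") for f in("side0_crop180.png","side0_crop350.png","top0_crop100.png","top0_crop320.png")]
L=[cv2.resize(i,(400,300)) for i in L]
cv2.imwrite("pics/m0.png",np.vstack([np.hstack(L[:2]),np.hstack(L[2:])]))
E
```

```text
(no output)
```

View pics/m0.png

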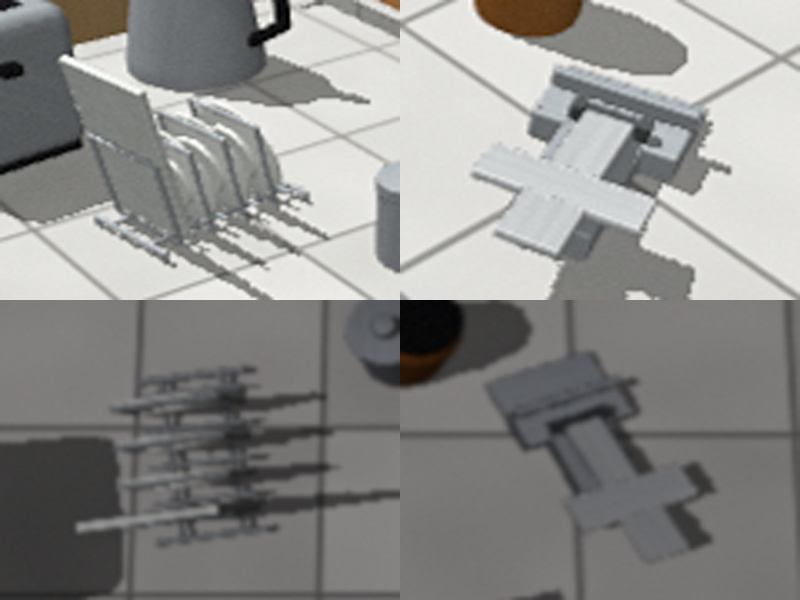

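Candidates for the board are the white panel in the rack at side (213,145) / top (150,202), and the green panel lying flat at side (150,208). The crop confirms that the upright one in the rack is plain white, so it is the one meant. Next I'll fit the poses.

```bash
cat > fit.py <<'E'
from h import *
from scipy.optimize import least_squares
from scipy.spatial.transform import Rotation as R
def sdf(p,lo,hi):
    lo,hi=np.array(lo),np.array(hi);q=np.abs(p-(lo+hi)/2)-(hi-lo)/2
    return np.linalg.norm(np.maximum(q,0),axis=-1)+np.minimum(q.max(-1),0)
FOOT=[((-.07,-.025,0),(.02,.025,.028)),((.02,-.045,0),(.058,.045,.028)),((.058,-.045,0),(.095,.045,.012)),((.05,-.045,.028),(.058,.045,.044))]
BR=[((0,-.015,-.004),(.07,.015,.004)),((.07,-.048,-.004),(.105,.048,.004)),((.105,-.018,-.004),(.15,.018,.004))]
def stand_sdf(p,th):
    D=[sdf(p,*b) for b in FOOT]
    q=p-np.array([.03,0,.036]);c,s=np.cos(th),np.sin(th)
    q=np.stack([-q[:,0]*c+q[:,2]*s,q[:,1],q[:,0]*s+q[:,2]*c],-1)
    D+=[sdf(q,*b) for b in BR]
    return np.min(D,0)
def fit_stand(P,x0,th=None):
    def f(v):
        p=(P-[v[0],v[1],v[3]])@R.from_euler('z',v[2]).as_matrix()
        return stand_sdf(p,v[4] if th is None else th)
    v0=list(x0)+([0.0] if len(x0)==3 else [])
    if th is None:v0=v0+[1.1]
    r=least_squares(f,v0,loss='soft_l1',f_scale=.003);return r.x,np.median(np.abs(f(r.x)))
def near(P,c,r,zlo,zhi=.3):
    P=P.reshape(-1,3);return P[(np.hypot(P[:,0]-c[0],P[:,1]-c[1])<r)&(P[:,2]>zlo)&(P[:,2]<zhi)]
E
python3 - <<'E'
from fit import *
C={c:cloud(c,np.load(f"{c}0.npz")["d"]) for c in("side","top")}
# stand
for sel in (["side"],["top"],["side","top"]):
    P=np.vstack([near(C[c],(.53,-.32),.13,.006) for c in sel])
    best=min((fit_stand(P,(.53,-.32,y),0.) for y in np.arange(-3.1,3.1,.5)),key=lambda r:r[1])
    print("stand",sel,len(P),np.round(best[0],4),best[1])
# mat from color
for c in("side","top"):
    m=np.load(f"reg_{c}_mat.npz")["m"][0]; p=np.load(f"{c}0.npz")["p"]
    hsv=cv2.cvtColor(p,cv2.COLOR_RGB2HSV);m2=(hsv[...,0]>5)&(hsv[...,0]<22)&(hsv[...,1]>90)&cv2.dilate(m.astype(np.uint8),np.ones((15,15))).astype(bool)
    m2&=C[c][...,2]<.03
    Q=C[c][m2];(ct,wh,a)=cv2.minAreaRect(Q[:,:2].astype(np.float32)*1000)
    print("mat",c,m2.sum(),ct,wh,a,np.median(Q[:,2]))
# things
for n,c0 in dict(jar=(.64,-.165),tin=(.62,.13),mug=(.38,-.24),timer=(.42,.06)).items():
    for c in C:
        Q=near(C[c],c0,.09,.01); 
        if len(Q): print(n,c,len(Q),np.round(Q.min(0),3),np.round(Q.max(0),3))
# board cloud
Q=near(C["side"],(.52,.29),.2,.15,.3);print("hi side",len(Q),Q.min(0),Q.max(0))
Q=near(C["top"],(.52,.29),.2,.15,.3);print("hi top",len(Q),Q.min(0),Q.max(0))
E
```

```text
stand ['side'] 2369 [ 0.5329 -0.3125  0.3967  0.0159] 0.0023507619154141852
stand ['top'] 1577 [ 0.5379 -0.3156  0.3916  0.0139] 0.0025797459852528425
stand ['side', 'top'] 3946 [ 0.5354 -0.3134  0.3923  0.0149] 0.0025118879274107393
mat side 2608 (596.9035034179688, -4.288612365722656) (200.11463928222656, 150.1297149658203) 9.048442840576172 0.0027493285674154433
mat top 2811 (598.0142211914062, -3.0608596801757812) (197.3674774169922, 146.916748046875) 9.56337833404541 0.002157627523114991
jar side 1501 [ 0.602 -0.249  0.01 ] [ 0.671 -0.136  0.129]
jar top 665 [ 0.597 -0.251  0.01 ] [ 0.674 -0.131  0.13 ]
tin side 886 [0.6   0.111 0.011] [0.671 0.185 0.119]
tin top 619 [0.603 0.115 0.011] [0.675 0.186 0.122]
mug side 1793 [ 0.294 -0.256  0.01 ] [ 0.391 -0.163  0.093]
mug top 314 [ 0.298 -0.254  0.01 ] [ 0.393 -0.162  0.096]
timer side 439 [0.334 0.057 0.01 ] [0.398 0.138 0.035]
timer top 378 [0.337 0.059 0.012] [0.398 0.138 0.037]
hi side 460 [0.42564567 0.25936738 0.15012748] [0.45888565 0.37413162 0.21447358]
hi top 150 [0.42775378 0.26402936 0.15332781] [0.45873601 0.37136034 0.21610405]
```

```bash
python3 - <<'E'
from fit import *
C={c:cloud(c,np.load(f"{c}0.npz")["d"]) for c in("side","top")}
P=np.vstack([near(C[c],(.53,-.32),.13,.006) for c in C])
for th0 in(0.1,):
    def f(v):
        p=(P-[v[0],v[1],v[4]])@R.from_euler('z',v[2]).as_matrix();return stand_sdf(p,v[3])
    r=least_squares(f,[.535,-.313,.39,th0,0],loss='soft_l1',f_scale=.002);print(np.round(r.x,4),np.median(abs(r.fun)),np.percentile(abs(r.fun),90))
x=r.x;p=(P-[x[0],x[1],0])@R.from_euler('z',x[2]).as_matrix()
for a in np.arange(-.13,.11,.01):
    m=abs(p[:,0]-a)<.005
    k=m&(abs(p[:,1])<.013)
    if m.sum():print(round(a,3),m.sum(),np.round([p[m,1].min(),p[m,1].max(),p[m,2].max()],3),np.round(np.median(p[k,2]),3) if k.sum() else '')
E
```

```text
[ 5.395e-01 -3.127e-01  3.930e-01  1.571e-01 -2.000e-04] 0.00093509541994625 0.0028383308551785114
-0.12 80 [-0.017  0.018  0.066] 0.061
-0.11 113 [-0.018  0.076  0.065] 0.062
-0.1 117 [-0.098  0.052  0.065] 0.06
-0.09 104 [-0.018  0.018  0.063] 0.059
-0.08 117 [-0.046  0.046  0.063] 0.057
-0.07 368 [-0.047  0.107  0.06 ] 0.055
-0.06 307 [-0.048  0.048  0.058] 0.054
-0.05 271 [-0.048  0.048  0.058] 0.052
-0.04 189 [-0.048  0.048  0.056] 0.051
-0.03 108 [-0.026  0.086  0.053] 0.049
-0.02 122 [-0.025  0.025  0.053] 0.047
-0.01 138 [-0.044  0.055  0.05 ] 0.046
-0.0 142 [-0.071  0.102  0.049] 0.045
0.01 134 [-0.026  0.026  0.049] 0.043
0.02 340 [-0.045  0.046  0.044] 0.041
0.03 248 [-0.045  0.045  0.044] 0.041
0.04 165 [-0.046  0.045  0.043] 0.029
0.05 462 [-0.07   0.045  0.049] 0.036
0.06 81 [-0.045  0.045  0.048] 0.042
0.07 94 [-0.044  0.087  0.017] 0.011
0.08 91 [-0.045  0.045  0.017] 0.012
0.09 145 [-0.044  0.045  0.018] 0.012
0.1 10 [-0.039  0.044  0.014] 0.01
```

Fit results:
- **Stand:** (0.5395,-0.3127), yaw 0.393, backrest at about 0.16 rad, residual 1 mm.
- **Mat:** centre (0.597,-0.004), yaw 0.16.

I'll move over to the stand, going high past the rack.

Emit:
jog_arm(motion=[[[0, 0, -0.08], [0.012, -0.02, 0.02], 1], [[0, 0, -0.09], [0.02, -0.031, 0.015], 1], [[0, 0, -0.09], [0.02, -0.032, 0.015], 1], [[0, 0, -0.09], [0.02, -0.032, 0], 1], [[0, 0, -0.09], [0.02, -0.032, 0], 1], [[0, 0, -0.09], [0.02, -0.032, 0], 1], [[0, 0, -0.09], [0.02, -0.032, 0], 1], [[0, 0, -0.09], [0.02, -0.032, 0], 1], [[0, 0, -0.09], [0.02, -0.032, 0], 1], [[0, 0, -0.09], [0.02, -0.032, 0], 1], [[0, 0, -0.09], [0.02, -0.032, 0], 1], [[0, 0, -0.09], [0.02, -0.032, 0], 1]])

```text
time: 1.6
eef_pos: [0.3879, 0.2069, 0.2817]
tool_rot: [3.141, -0.0, 1.806]
ft_force: [1.5, 0.5, -0.6]
finger_gap: 0.0854
```

Emit:
jog_arm(motion=[[[0, 0, -0.09], [0.02, -0.032, 0], 1], [[0, 0, -0.09], [0.02, -0.032, 0], 1], [[0, 0, -0.09], [0.01, -0.033, 0], 1], [[0, 0, -0.09], [0.01, -0.033, 0], 1], [[0, 0, -0.09], [0.01, -0.033, -0.01], 1], [[0, 0, -0.09], [0.01, -0.033, -0.01], 1], [[0, 0, -0.09], [0.01, -0.033, -0.01], 1], [[0, 0, -0.09], [0.01, -0.033, -0.01], 1], [[0, 0, -0.09], [0.01, -0.033, -0.01], 1], [[0, 0, -0.09], [0.01, -0.033, -0.01], 1], [[0, 0, -0.09], [0.01, -0.033, -0.01], 1], [[0, 0, -0.09], [0.008, -0.033, -0.01], 1]])

```text
time: 2.6
eef_pos: [0.5258, -0.1873, 0.201]
tool_rot: [3.141, -0.0, 0.725]
ft_force: [1.0, 0.4, -1.1]
finger_gap: 0.0852
```

Emit:
jog_arm(motion=[[[0, 0, -0.084], [0.001, -0.033, 0], 1], [[0, 0, -0.084], [0.001, -0.033, 0], 1], [[0, 0, -0.084], [0.001, -0.032, 0], 1], [[0, 0, -0.084], [0, -0.032, 0], 1], [[0, 0, 0], [0, 0, -0.03], 1], [[0, 0, 0], [0, 0, -0.03], 1], [[0, 0, 0], [0, 0, -0.03], 1], [[0, 0, 0], [0, 0, -0.03], 1], [[0, 0, 0], [0, 0, 0], 1], [[0, 0, 0], [0, 0, 0], 1]])

```text
time: 3.43
eef_pos: [0.5269, -0.3147, 0.0801]
tool_rot: [-3.138, 0.002, 0.394]
ft_force: [-0.1, -0.1, 0.1]
finger_gap: 0.0855
```

```bash
python3 - <<'E'
from h import *
s=manip.get_state();print(s["eef_pos"],s["tool_rot"],s["ft_force"])
grab("side",1);grab("top",1);crop("side",1,340,200,500,320,5)
c,s_=np.cos(.393),np.sin(.393)
print(.5395-.012*c,-.3127-.012*s_)
E
```

```text
[ 0.52686418 -0.31465117  0.08009009] [-3.13843165e+00  2.35591230e-03  3.93741203e-01] [-0.10957364 -0.05018256  0.10272827]
0.5284148279891783 -0.31729553712752867
```

View pics/side1_crop340.png

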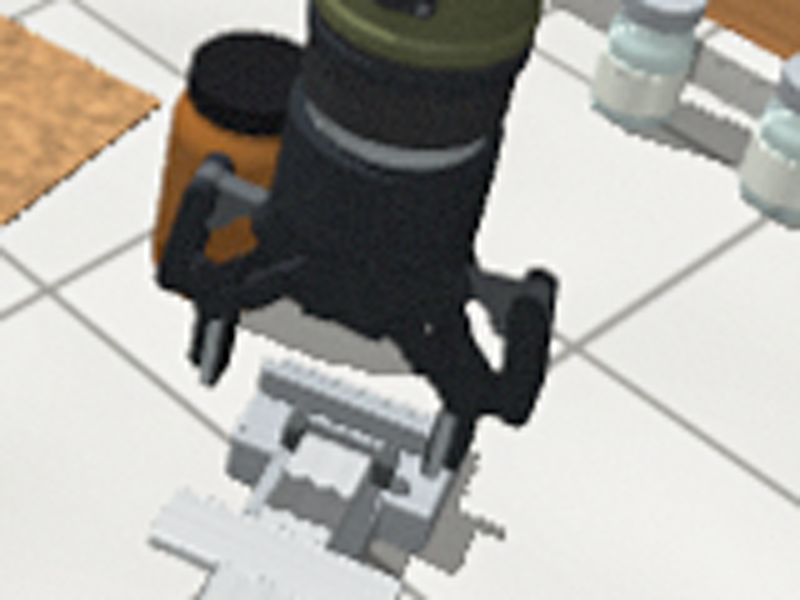

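The crop shows the fingers straddling the beam behind the platform, with the stem between them. I'll descend, close and lift.

Emit:
jog_arm(motion=[[[0, 0, 0], [0.0015, -0.0025, -0.025], 1], [[0, 0, 0], [0, 0, -0.025], 1], [[0, 0, 0], [0, 0, -0.015], 1], [[0, 0, 0], [0, 0, -0.01], 1], [[0, 0, 0], [0, 0, 0], 1], [[0, 0, 0], [0, 0, 0], 0], [[0, 0, 0], [0, 0, 0], 0], [[0, 0, 0], [0, 0, 0], 0], [[0, 0, 0], [0, 0, 0], 0], [[0, 0, 0], [0, 0, 0], 0], [[0, 0, 0], [0, 0, 0], 0], [[0, 0, 0], [0, 0, 0], 0]], grip_force=90)

```text
time: 4.53
eef_pos: [0.531, -0.3183, 0.0085]
tool_rot: [3.14, -0.002, 0.394]
ft_force: [-0.7, 1.7, 7.1]
finger_gap: 0.0478
```

Emit:
jog_arm(motion=[[[0, 0, 0], [0, 0, 0.01], 0], [[0, 0, 0], [0, 0, 0.02], 0], [[0, 0, 0], [0, 0, 0.03], 0], [[0, 0, 0], [0, 0, 0.03], 0], [[0, 0, 0], [0, 0, 0.03], 0], [[0, 0, 0], [0, 0, 0.03], 0], [[0, 0, 0], [0, 0, 0.02], 0], [[0, 0, 0], [0, 0, 0], 0]])

```text
time: 5.2
eef_pos: [0.5319, -0.3193, 0.1816]
tool_rot: [3.136, -0.004, 0.394]
ft_force: [1.6, -0.1, -6.5]
finger_gap: 0.0477
```

```bash
python3 - <<'E'
from h import *
s=manip.get_state();print(s["eef_pos"],s["tool_rot"],s["ft_force"],s["finger_gap"])
grab("side",2);grab("top",2);crop("side",2,300,120,500,270,4)
E
```

```text
[ 0.531851   -0.31930792  0.18160947] [ 3.13558649 -0.00410339  0.393729  ] [ 1.6200528  -0.14157198 -6.51716987] 0.047717045175557915
```

View pics/side2_crop300.png

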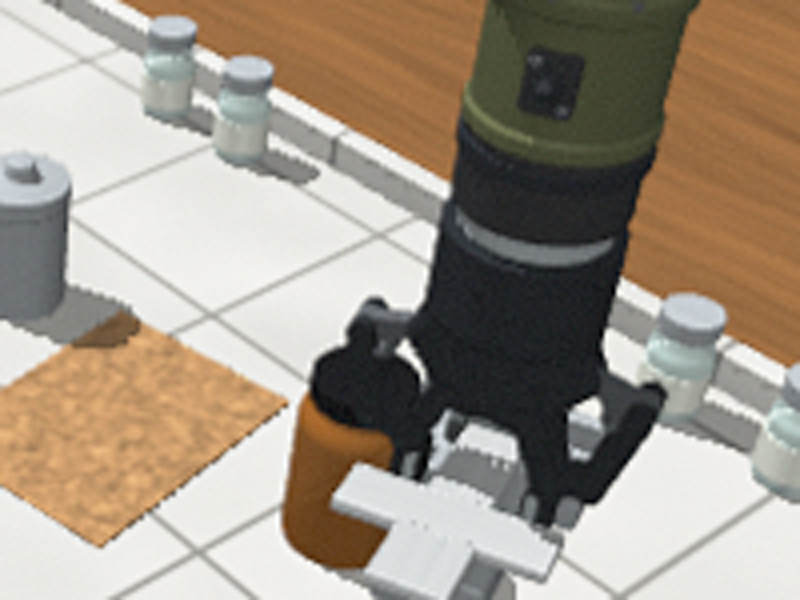

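The stand is held level, its underside at about 0.17, clear of the jar (0.13). I'll carry it over the mat.

Emit:
jog_arm(motion=[[[0, 0, -0.01], [0.002, 0.01, 0.005], 0], [[0, 0, -0.02], [0.003, 0.02, 0.005], 0], [[0, 0, -0.025], [0.005, 0.032, 0], 0], [[0, 0, -0.025], [0.005, 0.033, 0], 0], [[0, 0, -0.025], [0.005, 0.033, 0], 0], [[0, 0, -0.025], [0.005, 0.033, 0], 0], [[0, 0, -0.025], [0.005, 0.033, 0], 0], [[0, 0, -0.025], [0.005, 0.033, 0], 0], [[0, 0, -0.025], [0.004, 0.033, 0], 0], [[0, 0, -0.02], [0.003, 0.03, 0], 0], [[0, 0, -0.008], [0.001, 0.02, 0], 0], [[0, 0, 0], [0, 0, 0], 0]])

```text
time: 6.3
eef_pos: [0.5708, -0.0036, 0.1832]
tool_rot: [-3.138, 0.005, 0.165]
ft_force: [0.0, -0.2, -8.0]
finger_gap: 0.0479
```

Emit:
jog_arm(motion=[[[0, 0, 0], [0, 0, -0.02], 0], [[0, 0, 0], [0, 0, -0.03], 0], [[0, 0, 0], [0, 0, -0.03], 0], [[0, 0, 0], [0, 0, -0.03], 0], [[0, 0, 0], [0, 0, -0.02], 0], [[0, 0, 0], [0, 0, -0.01], 0], [[0, 0, 0], [0, 0, 0], 0], [[0, 0, 0], [0, 0, 0], 0]])

```text
time: 6.97
eef_pos: [0.5717, -0.0081, 0.0454]
tool_rot: [-3.141, 0.002, 0.161]
ft_force: [0.3, -0.9, -6.4]
finger_gap: 0.0482
```

```bash
python3 - <<'E'
from fit import *
s=manip.get_state();print(s["time"],s["eef_pos"],s["tool_rot"],s["ft_force"],s["finger_gap"])
for c in("side","top"):grab(c,3)
crop("side",3,240,130,440,280,4)
C={c:cloud(c,np.load(f"{c}3.npz")["d"]) for c in("side","top")}
P=near(C["side"],(.585,-.006),.13,.02,.11)
a=s["tool_rot"][2];x0=[s["eef_pos"][0]+.012*np.cos(a),s["eef_pos"][1]+.012*np.sin(a),a,s["eef_pos"][2]-.008]
# drop gripper (dark) points
p=np.load("side3.npz")["p"].max(-1).reshape(-1);PP=C["side"].reshape(-1,3)
m=(np.hypot(PP[:,0]-.585,PP[:,1]+.006)<.14)&(PP[:,2]>.035)&(PP[:,2]<.12)&(p>110)
r=fit_stand(PP[m],x0,.157);print(m.sum(),x0,np.round(r[0],4),r[1])
E
```

```text
6.9667 [ 0.57173649 -0.00813571  0.0453678 ] [-3.14122729e+00  2.49560162e-03  1.60615073e-01] [ 0.27640547 -0.86453391 -6.41471414] 0.04819458727622674
973 [np.float64(0.5835820350730323), np.float64(-0.006216603504820733), np.float64(0.1606150727922342), np.float64(0.03736779606269258)] [ 0.5807 -0.0032  0.2042  0.0369] 0.000960866961765481
```

View pics/side3_crop240.png

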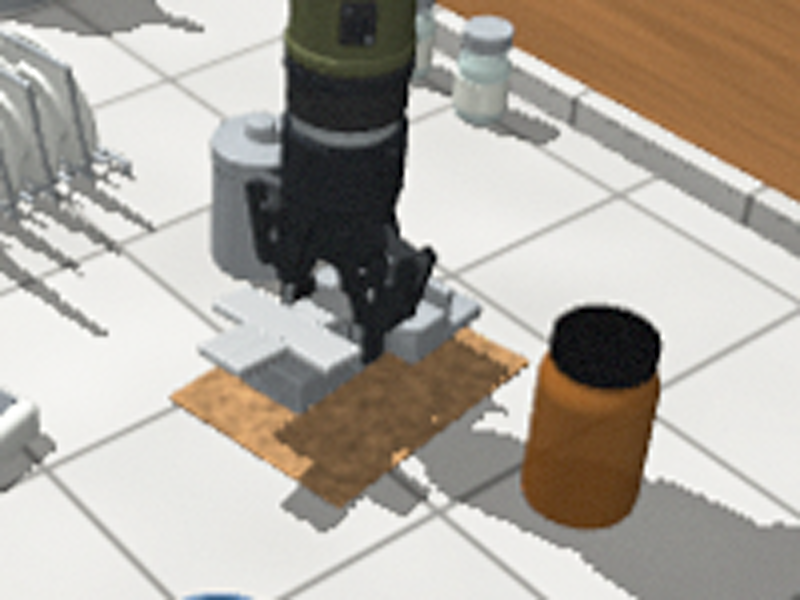

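The stand hangs over the mat, square and centred to a few mm. I'll lower it.

Emit:
jog_arm(motion=[[[0, 0, 0], [0.002, 0, -0.015], 0], [[0, 0, 0], [0, 0, -0.012], 0], [[0, 0, 0], [0, 0, -0.004], 0], [[0, 0, 0], [0, 0, -0.002], 0], [[0, 0, 0], [0, 0, -0.002], 0], [[0, 0, 0], [0, 0, 0], 0], [[0, 0, 0], [0, 0, 0], 0]])

```text
time: 7.65
eef_pos: [0.5753, -0.0079, 0.0119]
tool_rot: [3.141, -0.001, 0.161]
ft_force: [0.3, 0.9, -7.9]
finger_gap: 0.0483
```

Emit:
jog_arm(motion=[[[0, 0, 0], [0, 0, -0.001], 0], [[0, 0, 0], [0, 0, -0.001], 0], [[0, 0, 0], [0, 0, 0], 0], [[0, 0, 0], [0, 0, 0], 0]])

```text
time: 7.98
eef_pos: [0.5755, -0.008, 0.0115]
tool_rot: [3.141, -0.002, 0.161]
ft_force: [-5.9, 0.0, 9.1]
finger_gap: 0.0481
```

Contact: the vertical force went from -8 to +9 N. I'll release and rise.

Emit:
jog_arm(motion=[[[0, 0, 0], [0, 0, 0], 1], [[0, 0, 0], [0, 0, 0], 1], [[0, 0, 0], [0, 0, 0], 1], [[0, 0, 0], [0, 0, 0], 1], [[0, 0, 0], [0, 0, 0], 1], [[0, 0, 0], [0, 0, 0.02], 1], [[0, 0, 0], [0, 0, 0.03], 1], [[0, 0, 0], [-0.015, 0, 0.03], 1], [[0, 0, 0], [-0.03, 0, 0.03], 1], [[0, 0, 0], [-0.03, 0, 0.03], 1], [[0, 0, 0], [-0.03, 0, 0.01], 1], [[0, 0, 0], [0, 0, 0], 1]])

```text
time: 8.98
eef_pos: [0.4676, -0.0079, 0.1608]
tool_rot: [3.141, -0.001, 0.161]
ft_force: [0.0, 1.2, -0.6]
finger_gap: 0.0849
```

```bash
python3 - <<'E'
from fit import *
s=manip.get_state();print(s["time"],s["eef_pos"],s["tool_rot"],s["finger_gap"])
PP=[]
for c in("side","top"):
    p,d=grab(c,4);Q=cloud(c,d).reshape(-1,3);b=p.max(-1).reshape(-1)
    k=np.load(f"{c}0.npz")["d"]
    m=(np.hypot(Q[:,0]-.58,Q[:,1]+.005)<.135)&(Q[:,2]>.010)&(Q[:,2]<.075)&(b>(110 if c=="side" else 60));PP.append(Q[m])
    print(c,m.sum())
crop("side",4,240,130,440,280,4)
for P in (PP[0],PP[1],np.vstack(PP)):
    def f(v):
        p=(P-[v[0],v[1],v[4]])@R.from_euler('z',v[2]).as_matrix();return stand_sdf(p,v[3])
    r=least_squares(f,[.585,-.006,.16,.157,.003],loss='soft_l1',f_scale=.002);print(np.round(r.x,4),np.median(abs(r.fun)))
E
```

```text
8.9833 [ 0.46756742 -0.00794742  0.16080853] [ 3.14141681e+00 -9.06831372e-04  1.60713558e-01] 0.08491270451481665
side 1050
top 0
[ 0.5857 -0.0057  0.177   0.1521  0.0027] 0.0007969934088478446
[ 0.585 -0.006  0.16   0.157  0.003] nan
[ 0.5857 -0.0057  0.177   0.1521  0.0027] 0.0007969934088478446
  return _methods._mean(a, axis=axis, dtype=dtype,
  ret = ret.dtype.type(ret / rcount)
```

View pics/side4_crop240.png

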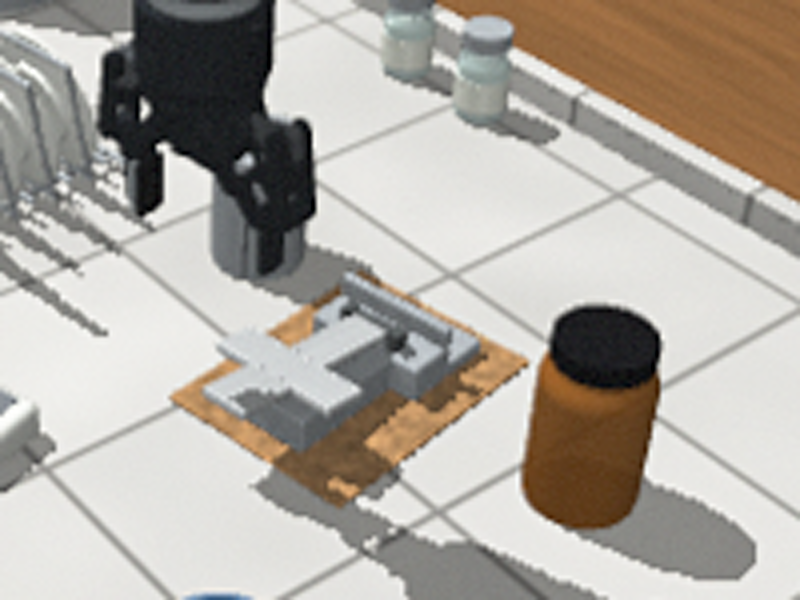

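The stand is let go at (0.586,-0.006), yaw about 0.165, backrest about 0.15 rad, which matches the gripper's release pose. For the backrest I'll tilt the tool 0.4 rad back, grip the tab, and later turn the tool with the plate.

Emit:
jog_arm(motion=[[[0.016, -0.099, 0], [0, -0.0045, 0], 1], [[0.016, -0.099, 0], [0, -0.0045, 0], 1], [[0.016, -0.099, 0], [0, -0.0045, -0.02], 1], [[0.016, -0.099, 0], [-0.002, -0.0045, -0.026], 1], [[0, 0, 0], [0, 0, -0.02], 1], [[0, 0, 0], [0, 0, 0], 1], [[0, 0, 0], [0, 0, 0], 1]])

```text
time: 9.67
eef_pos: [0.4692, -0.0257, 0.0933]
tool_rot: [-3.141, -0.391, 0.16]
ft_force: [0.8, 0.0, 1.1]
finger_gap: 0.0854
```

```bash
cat > st.py <<'E'
from fit import *
def tool():
    s=manip.get_state();T=R.from_euler('xyz',s["tool_rot"]).as_matrix()
    print(round(s["time"],2),"tcp",np.round(s["eef_pos"],4),"rot",np.round(s["tool_rot"],3),"z",np.round(T[:,2],3),"y",np.round(T[:,1],3),"grasp",np.round(s["eef_pos"]-.0187*T[:,2],4),"F",np.round(s["ft_force"],1),"gap",round(s["finger_gap"],4),"q",np.round(s["qpos"],2));return s,T
E
python3 - <<'E'
from st import *
tool();grab("side",5);crop("side",5,220,130,420,280,4)
E
```

```text
9.67 tcp [ 0.4692 -0.0257  0.0933] rot [-3.141 -0.391  0.16 ] z [ 0.376  0.062 -0.925] y [ 0.16  -0.987 -0.001] grasp [ 0.4621 -0.0269  0.1105] F [0.8 0.  1.1] gap 0.0854 q [-0.13 -0.1  -0.94  0.35  0.11  2.87]
```

View pics/side5_crop220.png

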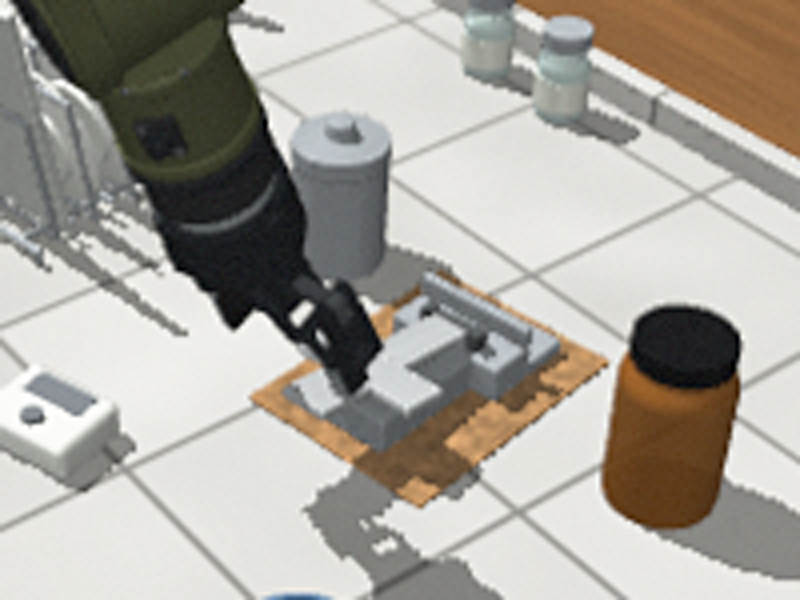

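The open fingers straddle the tab line from behind. I'll go in along the fingers and check alignment before closing.

Emit:
jog_arm(motion=[[[0, 0, 0], [0.008, 0.001, -0.02], 1], [[0, 0, 0], [0.007, 0.001, -0.018], 1], [[0, 0, 0], [0.004, 0.001, -0.014], 1], [[0, 0, 0], [0, 0, 0], 1], [[0, 0, 0], [0, 0, 0], 1]])

```text
time: 10.13
eef_pos: [0.4905, -0.0225, 0.0431]
tool_rot: [3.141, -0.394, 0.162]
ft_force: [-0.3, 0.4, -0.3]
finger_gap: 0.0856
```

```bash
python3 - <<'E'
from st import *
tool();grab("side",6);grab("top",6);crop("side",6,270,170,390,260,6)
E
```

```text
10.13 tcp [ 0.4905 -0.0225  0.0431] rot [ 3.141 -0.394  0.162] z [ 0.379  0.062 -0.923] y [ 0.161 -0.987  0.   ] grasp [ 0.4834 -0.0237  0.0604] F [-0.3  0.4 -0.3] gap 0.0856 q [-0.12  0.04 -0.97  0.18  0.11  2.88]
```

View pics/side6_crop270.png

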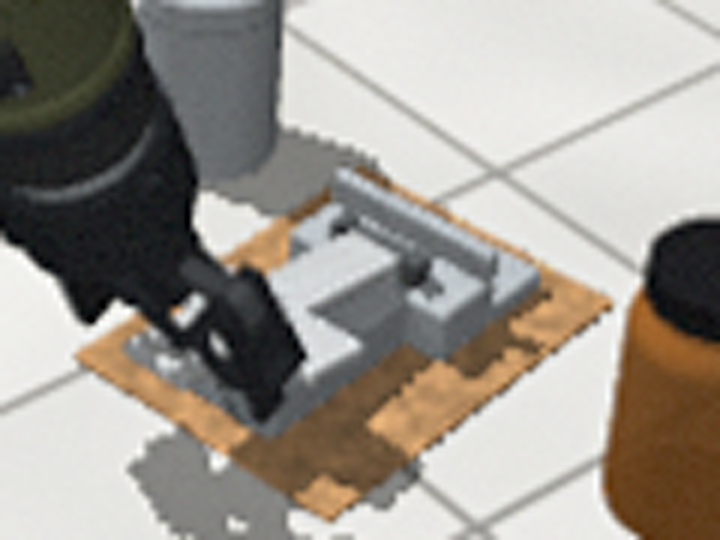

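The fingers flank the tab just behind the cross plate. I'll close gently.

Emit:
jog_arm(motion=[[[0, 0, 0], [-0.001, 0, -0.002], 0], [[0, 0, 0], [0, 0, 0], 0], [[0, 0, 0], [0, 0, 0], 0], [[0, 0, 0], [0, 0, 0], 0], [[0, 0, 0], [0, 0, 0], 0], [[0, 0, 0], [0, 0, 0], 0], [[0, 0, 0], [0, 0, 0], 0], [[0, 0, 0], [0, 0, 0], 0], [[0, 0, 0], [0, 0, 0], 0]], grip_force=25)

```text
time: 10.98
eef_pos: [0.4873, -0.0227, 0.0401]
tool_rot: [3.141, -0.393, 0.161]
ft_force: [-0.3, -1.1, 1.2]
finger_gap: 0.0354
```

```bash
python3 - <<'E'
from st import *
s,T=tool()
H=np.array([.6153,-.0006,.039]);u=np.array([np.cos(.163),np.sin(.163),0])
# plan: rotate tool rigidly about hinge axis; print TCP per 12 steps
ax=np.array([-u[1],u[0],0]);p0=s["eef_pos"]
prev=p0
for a in np.linspace(0,.99,19)[1:]:
    p=H+R.from_rotvec(ax*a).apply(p0-H);print(round(a,3),np.round(p,4),np.round(p-prev,4));prev=p
print(ax*.055)
E
```

```text
10.98 tcp [ 0.4873 -0.0227  0.0401] rot [ 3.141 -0.393  0.161] z [ 0.378  0.061 -0.924] y [ 0.16  -0.987  0.   ] grasp [ 0.4802 -0.0239  0.0574] F [-0.3 -1.1  1.2] gap 0.0354 q [-0.12  0.04 -0.98  0.17  0.11  2.88]
0.055 [ 0.4875 -0.0227  0.0472] [0.0003 0.     0.0071]
0.11 [ 0.4882 -0.0226  0.0543] [0.0006 0.0001 0.0071]
0.165 [ 0.4892 -0.0224  0.0614] [0.001  0.0002 0.0071]
0.22 [ 0.4906 -0.0222  0.0684] [0.0014 0.0002 0.007 ]
0.275 [ 0.4924 -0.0219  0.0753] [0.0018 0.0003 0.0069]
0.33 [ 0.4945 -0.0215  0.0821] [0.0022 0.0004 0.0068]
0.385 [ 0.497  -0.0211  0.0888] [0.0025 0.0004 0.0067]
0.44 [ 0.4999 -0.0206  0.0953] [0.0029 0.0005 0.0065]
0.495 [ 0.5032 -0.0201  0.1017] [0.0032 0.0005 0.0064]
0.55 [ 0.5067 -0.0195  0.1078] [0.0036 0.0006 0.0062]
0.605 [ 0.5106 -0.0189  0.1138] [0.0039 0.0006 0.006 ]
0.66 [ 0.5148 -0.0182  0.1195] [0.0042 0.0007 0.0057]
0.715 [ 0.5194 -0.0174  0.125 ] [0.0045 0.0007 0.0055]
0.77 [ 0.5242 -0.0166  0.1302] [0.0048 0.0008 0.0052]
0.825 [ 0.5293 -0.0158  0.1352] [0.0051 0.0008 0.0049]
0.88 [ 0.5346 -0.0149  0.1398] [0.0053 0.0009 0.0047]
0.935 [ 0.5402 -0.014   0.1442] [0.0056 0.0009 0.0044]
0.99 [ 0.546  -0.0131  0.1482] [0.0058 0.001  0.004 ]
[-0.00892535  0.05427097  0.        ]
```

Gripped (gap 35 mm). I'll raise along the arc in steps, turning the tool with it.

Emit:
jog_arm(motion=[[[-0.009, 0.054, 0], [0.0003, 0, 0.007], 0], [[-0.009, 0.054, 0], [0.0006, 0.0001, 0.0071], 0], [[-0.009, 0.054, 0], [0.001, 0.0002, 0.0071], 0], [[-0.009, 0.054, 0], [0.0014, 0.0002, 0.007], 0], [[-0.009, 0.054, 0], [0.0018, 0.0003, 0.007], 0], [[-0.009, 0.054, 0], [0.0022, 0.0004, 0.0068], 0], [[0, 0, 0], [0, 0, 0], 0], [[0, 0, 0], [0, 0, 0], 0]])

```text
time: 11.65
eef_pos: [0.4957, -0.0212, 0.0817]
tool_rot: [3.14, -0.066, 0.161]
ft_force: [2.0, 0.0, -1.1]
finger_gap: 0.0356
```

```bash
python3 - <<'E'
from st import *
tool();grab("side",7);crop("side",7,240,130,400,250,5)
E
```

```text
11.65 tcp [ 0.4957 -0.0212  0.0817] rot [ 3.14  -0.066  0.161] z [ 0.066  0.009 -0.998] y [ 0.161 -0.987  0.001] grasp [ 0.4944 -0.0214  0.1004] F [ 2.   0.  -1.1] gap 0.0356 q [-0.05  0.19 -0.58  0.74  0.01  2.93]
```

View pics/side7_crop240.png

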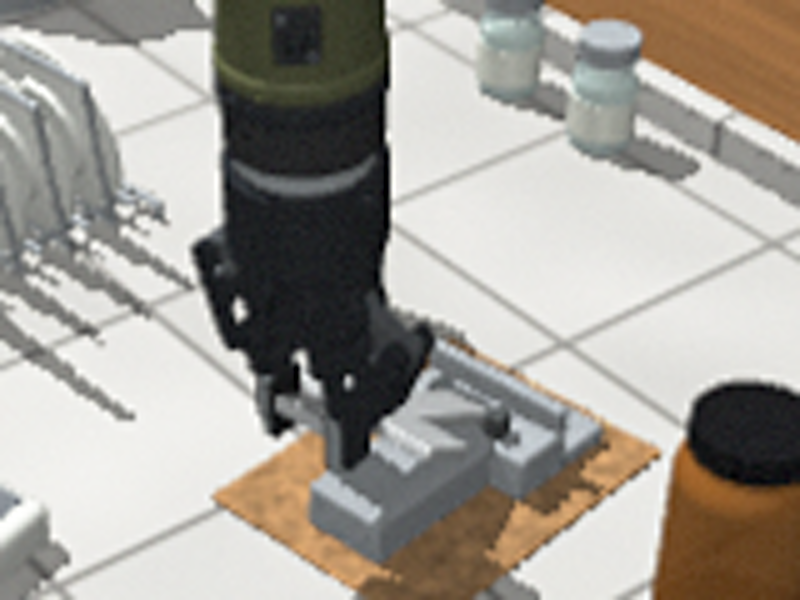

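The plate lifts cleanly with the foot still flat and only 2 N of force. Continuing.

Emit:
jog_arm(motion=[[[-0.009, 0.054, 0], [0.0025, 0.0004, 0.0067], 0], [[-0.009, 0.054, 0], [0.0029, 0.0005, 0.0065], 0], [[-0.009, 0.054, 0], [0.0032, 0.0005, 0.0064], 0], [[-0.009, 0.054, 0], [0.0036, 0.0006, 0.0062], 0], [[-0.009, 0.054, 0], [0.0039, 0.0006, 0.006], 0], [[-0.009, 0.054, 0], [0.0042, 0.0007, 0.0057], 0], [[0, 0, 0], [0, 0, 0], 0], [[0, 0, 0], [0, 0, 0], 0]])

```text
time: 12.37
eef_pos: [0.5137, -0.0181, 0.1187]
tool_rot: [3.14, 0.265, 0.161]
ft_force: [-3.0, 0.1, 3.1]
finger_gap: 0.0354
```

```bash
python3 - <<'E'
from st import *
tool()
E
```

```text
12.37 tcp [ 0.5137 -0.0181  0.1187] rot [3.14  0.265 0.161] z [-0.259 -0.044 -0.965] y [ 0.161 -0.987  0.002] grasp [ 0.5186 -0.0173  0.1368] F [-3.   0.1  3.1] gap 0.0354 q [-0.01  0.45 -0.15  1.23 -0.05  2.98]
```

Emit:
jog_arm(motion=[[[-0.009, 0.054, 0], [0.004, 0.0007, 0.006], 0], [[-0.009, 0.054, 0], [0.0045, 0.0008, 0.0057], 0], [[-0.009, 0.054, 0], [0.005, 0.0008, 0.005], 0], [[-0.009, 0.054, 0], [0.0053, 0.0009, 0.0047], 0], [[-0.009, 0.054, 0], [0.0056, 0.0009, 0.0044], 0], [[-0.009, 0.054, 0], [0.0058, 0.001, 0.004], 0], [[0, 0, 0], [0, 0, 0], 0], [[0, 0, 0], [0, 0, 0], 0]])

```text
time: 13.03
eef_pos: [0.544, -0.0132, 0.1481]
tool_rot: [3.138, 0.595, 0.161]
ft_force: [-1.2, 0.1, 2.3]
finger_gap: 0.0353
```

```bash
cat > fs.py <<'E'
from st import *
def fitth(n,cams=("side",),dark=True,v0=(.585,-.006,.16,1.1,.003),zmin=.012):
    PP=[]
    for c in cams:
        p,d=grab(c,n);Q=cloud(c,d).reshape(-1,3);b=p.max(-1).reshape(-1);sat=(p.max(-1).astype(int)-p.min(-1)).reshape(-1)
        m=(np.hypot(Q[:,0]-.58,Q[:,1]+.005)<.12)&(Q[:,2]>zmin)&(Q[:,2]<.19)&(sat<40)
        if c=="side":m&=b>95
        PP.append(Q[m])
    P=np.vstack(PP)
    def f(v):
        p=(P-[v[0],v[1],v[4]])@R.from_euler('z',v[2]).as_matrix();return stand_sdf(p,v[3])
    r=least_squares(f,v0,loss='soft_l1',f_scale=.002);print(len(P),"stand x y yaw th z",np.round(r.x,4),np.median(abs(r.fun)));return r.x
E
python3 - <<'E'
from fs import *
tool();fitth(8);crop("side",8,260,120,420,240,5)
E
```

```text
13.03 tcp [ 0.544  -0.0132  0.1481] rot [3.138 0.595 0.161] z [-0.553 -0.093 -0.828] y [ 0.162 -0.987  0.003] grasp [ 0.5543 -0.0114  0.1636] F [-1.2  0.1  2.3] gap 0.0353 q [ 0.02  0.79  0.35  1.72 -0.08  3.03]
1439 stand x y yaw th z [ 0.5832 -0.0064  0.1668  1.1316  0.0029] 0.000867138670122454
```

View pics/side8_crop260.png

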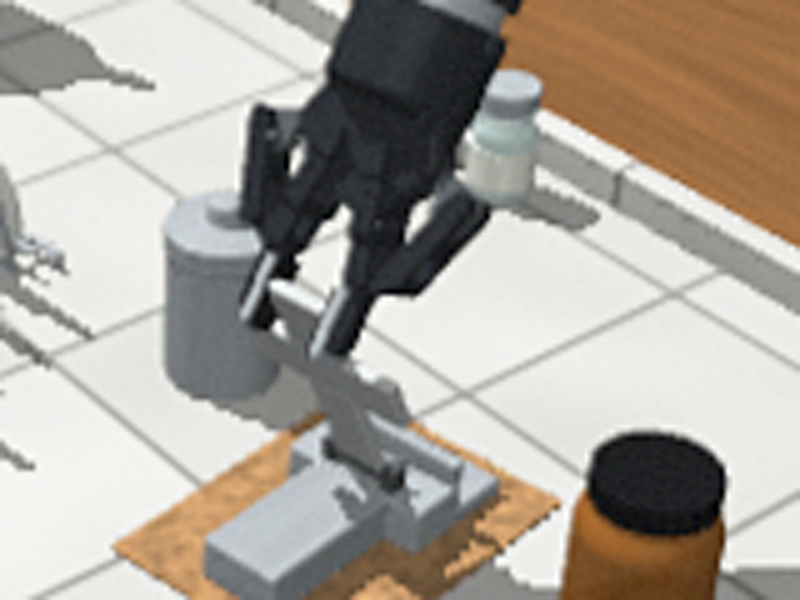

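The backrest fits at 1.13 rad (65 deg), with the stand still square and flat. I'll release and withdraw along the fingers.

Emit:
jog_arm(motion=[[[0, 0, 0], [0, 0, 0], 1], [[0, 0, 0], [0, 0, 0], 1], [[0, 0, 0], [0, 0, 0], 1], [[0, 0, 0], [0, 0, 0], 1], [[0, 0, 0], [0, 0, 0], 1], [[0, 0, 0], [0, 0, 0], 1], [[0, 0, 0], [0.011, 0.002, 0.016], 1], [[0, 0, 0], [0.017, 0.003, 0.025], 1], [[0, 0, 0], [0.017, 0.003, 0.025], 1], [[0.015, -0.1, 0], [0, 0, 0.03], 1], [[0.015, -0.1, 0], [-0.02, 0.02, 0.03], 1], [[0.015, -0.1, 0], [-0.02, 0.03, 0.02], 1]])

```text
time: 14.08
eef_pos: [0.5546, 0.0422, 0.2898]
tool_rot: [3.133, 0.297, 0.155]
ft_force: [1.0, 1.7, 3.2]
finger_gap: 0.0854
```

```bash
python3 - <<'E'
from fs import *
tool();fitth(9);crop("side",9,260,120,420,240,5)
C={c:cloud(c,np.load(f"{c}0.npz")["d"]) for c in("side","top")}
# board cloud initial: z>.05 white in board region near
m=np.load("reg_side_board.npz")["m"][0];Q=C["side"][m];print(Q.min(0),Q.max(0),len(Q))
# fit plane on z>0.14 side face then refine
A=Q[(Q[:,2]>.05)]
H=.2;
def f(v,P):
    # v: x,y,z0 of lower edge mid, yaw, lean ; board x normal; leans to -x
    M=R.from_euler('zy',[v[3],-v[4]]).as_matrix()
    p=(P-v[:3])@M;return sdf(p,(-.004,-.055,0),(.004,.055,.2))
T=C["top"].reshape(-1,3);T=T[(abs(T[:,0]-.44)<.04)&(abs(T[:,1]-.32)<.08)&(T[:,2]>.14)&(T[:,2]<.24)]
S=C["side"].reshape(-1,3);S=S[(abs(S[:,0]-.44)<.04)&(abs(S[:,1]-.32)<.08)&(S[:,2]>.14)&(S[:,2]<.24)]
for P,nm in((np.vstack([A,S]),"side"),(T,"top"),(np.vstack([A,S,T,T,T]),"both")):
    r=least_squares(f,[.46,.32,.015,0.1,.17],args=(P,),loss='soft_l1',f_scale=.002);print(nm,len(P),np.round(r.x,4),np.median(abs(r.fun)))
    M=R.from_euler('zy',[r.x[3],-r.x[4]]).as_matrix();print("top",r.x[:3]+.2*M[:,2],"y",M[:,1],"z",M[:,2])
E
```

```text
14.08 tcp [0.5546 0.0422 0.2898] rot [3.133 0.297 0.155] z [-0.288 -0.054 -0.956] y [ 0.157 -0.988  0.008] grasp [0.56   0.0432 0.3077] F [1.  1.7 3.2] gap 0.0854 q [ 0.09  0.49  0.29  1.67 -0.03  3.08]
1281 stand x y yaw th z [ 0.5829 -0.0063  0.1616  1.1408  0.0028] 0.0007446147421866327
[-0.02585729 -0.66473135 -0.00324411] [0.63238363 0.75823909 0.75843326] 1220
side 1562 [0.4724 0.3194 0.0158 0.1407 0.1786] 0.0007986154060133019
top [0.43691446 0.31944015 0.21259753] y [-0.13796328  0.99012427 -0.02490121] z [-1.77621532e-01  1.73472348e-18  9.84098873e-01]
top 153 [0.4748 0.3195 0.0155 0.1394 0.1901] 0.0008665511497598644
top [0.43703213 0.3195317  0.2118471 ] y [-0.13642229  0.99030281 -0.02625459] z [-1.88983024e-01  1.73472348e-18  9.81980354e-01]
both 2021 [0.4725 0.3194 0.0152 0.141  0.1783] 0.0008290281503375145
top [0.43703998 0.31944108 0.21203848] y [-0.13828336  0.99007903 -0.02492428] z [-0.17738241  0.          0.984142  ]
```

View pics/side9_crop260.png

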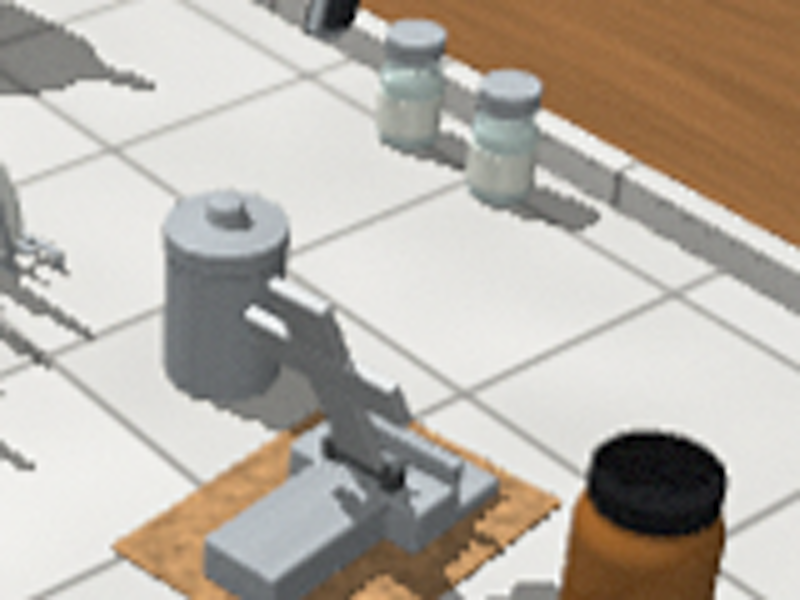

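The backrest stays at 1.14 rad untouched. Next comes the board; I'll refit it with the proper rotation order and plan the approach.

```bash
cat > bd.py <<'E'
from st import *
def bm(v):return R.from_euler('ZY',[v[3],-v[4]]).as_matrix()
def bf(v,P):return sdf((P-v[:3])@bm(v),(-.004,-.055,0),(.004,.055,.2))
E
python3 - <<'E'
from bd import *
C={c:cloud(c,np.load(f"{c}0.npz")["d"]) for c in("side","top")}
S=C["side"][np.load("reg_side_board.npz")["m"][0]];S=S[(S[:,2]>.135)&(S[:,2]<.25)&(S[:,1]>.2)]
T=C["top"].reshape(-1,3);T=T[(abs(T[:,0]-.44)<.04)&(abs(T[:,1]-.32)<.08)&(T[:,2]>.14)&(T[:,2]<.24)]
for P,nm in((S,"side"),(T,"top"),(np.vstack([S,T,T]),"both")):
    r=least_squares(bf,[.47,.32,.015,0.14,.175],args=(P,),loss='soft_l1',f_scale=.002);v=r.x;print(nm,len(P),np.round(v,4),np.median(abs(r.fun)),"top",np.round(v[:3]+.2*bm(v)[:,2],4))
M=bm(v);s,T0=tool()
# tool: z=-M z, y = +M x  (yaw ~ +pi/2), x = y×z
tz=-M[:,2];ty=M[:,0];tx=np.cross(ty,tz);G=np.stack([tx,ty,tz],1)
top=v[:3]+.2*M[:,2]
print("goal euler",R.from_matrix(G).as_euler('xyz'),"alt",R.from_matrix(np.stack([-tx,-ty,tz],1)).as_euler('xyz'))
dr=R.from_matrix(G@T0.T).as_rotvec();print("rotvec",dr,np.linalg.norm(dr))
tcp=top-.030*M[:,2];pre=tcp+.09*M[:,2];print("tcp",tcp,"pre",pre,"dpre",pre-s["eef_pos"])
E
```

```text
side 551 [0.4724 0.3234 0.0155 0.1452 0.1794] 0.0007160900945572162 top [0.4371 0.3182 0.2123]
top 153 [0.4775 0.3246 0.0159 0.1532 0.2056] 0.0007787205491092131 top [0.4371 0.3183 0.2117]
both 857 [0.4726 0.3236 0.0151 0.1462 0.1801] 0.0007551120135803535 top [0.4371 0.3183 0.2119]
14.13 tcp [0.5449 0.0479 0.3015] rot [3.138 0.282 0.16 ] z [-0.274 -0.048 -0.96 ] y [ 0.161 -0.987  0.004] grasp [0.5501 0.0488 0.3195] F [-1.3  2.4 11.2] gap 0.0857 q [ 0.1   0.45  0.27  1.67 -0.02  3.08]
goal euler [2.9614805  0.         1.71704581] alt [-2.9614805   0.         -1.42454684]
rotvec [ 0.13746605 -0.34169994  1.56592219] 1.6086541115413975
tcp [0.44245282 0.31912547 0.18233691] pre [0.42650234 0.31677595 0.27088103] dpre [-0.1184205   0.26884786 -0.03064609]
```

Emit:
jog_arm(motion=[[[0.0098, -0.0244, 0.1119], [-0.0085, 0.0192, 0], 1], [[0.0098, -0.0244, 0.1119], [-0.0085, 0.0192, 0], 1], [[0.0098, -0.0244, 0.1119], [-0.0085, 0.0192, 0], 1], [[0.0098, -0.0244, 0.1119], [-0.0085, 0.0192, 0], 1], [[0.0098, -0.0244, 0.1119], [-0.0085, 0.0192, 0], 1], [[0.0098, -0.0244, 0.1119], [-0.0085, 0.0192, 0], 1], [[0.0098, -0.0244, 0.1119], [-0.0085, 0.0192, 0], 1], [[0.0098, -0.0244, 0.1119], [-0.0085, 0.0192, 0], 1], [[0.0098, -0.0244, 0.1119], [-0.0085, 0.0192, 0], 1], [[0.0098, -0.0244, 0.1119], [-0.0085, 0.0192, 0], 1], [[0.0098, -0.0244, 0.1119], [-0.0085, 0.0192, 0], 1], [[0.0098, -0.0244, 0.1119], [-0.0085, 0.0192, 0], 1]])

```text
time: 15.13
eef_pos: [0.449, 0.2748, 0.2936]
tool_rot: [3.006, 0.032, 1.497]
ft_force: [-0.1, -0.8, -0.8]
finger_gap: 0.0851
```

Emit:
jog_arm(motion=[[[0.0098, -0.0244, 0.1119], [-0.0085, 0.0192, 0], 1], [[0.0098, -0.0244, 0.1119], [-0.008, 0.0192, 0], 1], [[0, 0, 0], [0, 0, 0], 1], [[0, 0, 0], [0, 0, 0], 1]])

```text
time: 15.47
eef_pos: [0.4326, 0.3123, 0.2935]
tool_rot: [2.957, 0.015, 1.713]
ft_force: [-0.7, -0.9, -0.6]
finger_gap: 0.0856
```

```bash
cat > goal.py <<'E'
from bd import *
v=np.array([.4726,.3236,.0151,.1462,.1801]);M=bm(v);tz=-M[:,2];ty=M[:,0];G=np.stack([np.cross(ty,tz),ty,tz],1)
top=v[:3]+.2*M[:,2];tcp=top-.030*M[:,2]
E
python3 - <<'E'
from goal import *
s,T=tool();print("remaining rot",R.from_matrix(G@T.T).as_rotvec(),"to +.05",tcp+.05*M[:,2]-s["eef_pos"],"to tcp",tcp-s["eef_pos"])
grab("side",10);grab("top",10);crop("side",10,150,60,310,180,5)
E
```

```text
15.47 tcp [0.4326 0.3123 0.2935] rot [2.957 0.015 1.713] z [ 0.183  0.012 -0.983] y [0.973 0.142 0.183] grasp [0.4292 0.3121 0.3119] F [-0.7 -0.9 -0.6] gap 0.0856 q [ 0.69  0.04 -0.26  1.13 -0.11  2.11]
remaining rot [0.01393935 0.00606552 0.00354952] to +.05 [ 0.00103178  0.00556743 -0.06199999] to tcp [ 0.00989263  0.0068722  -0.11119128]
```

View pics/side10_crop150.png

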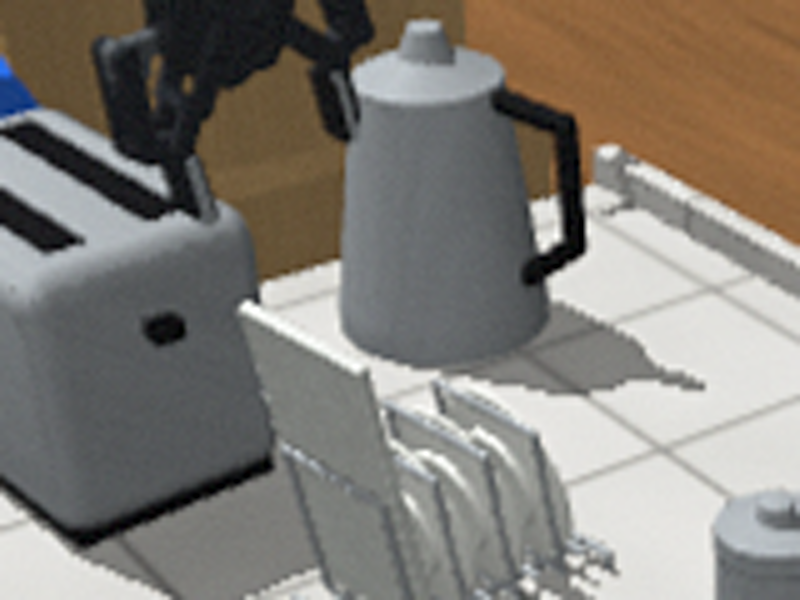

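The gripper is above the white board's top edge, with the jaws across its thickness. I'll descend along the board.

Emit:
jog_arm(motion=[[[0.014, 0.006, 0.0035], [0, 0.003, -0.03], 1], [[0, 0, 0], [0.001, 0.0025, -0.03], 1], [[0, 0, 0], [0.004, 0.0005, -0.02], 1], [[0, 0, 0], [0.003, 0.0005, -0.018], 1], [[0, 0, 0], [0.002, 0.0005, -0.012], 1], [[0, 0, 0], [0, 0, 0], 1], [[0, 0, 0], [0, 0, 0], 1]])

```text
time: 16.15
eef_pos: [0.4436, 0.3182, 0.1825]
tool_rot: [2.963, 0.001, 1.715]
ft_force: [0.9, -0.7, 0.4]
finger_gap: 0.0854
```

```bash
python3 - <<'E'
from goal import *
s,T=tool();print("remaining rot",R.from_matrix(G@T.T).as_rotvec(),"to tcp",tcp-s["eef_pos"])
grab("side",11);grab("top",11);crop("side",11,170,90,290,180,6)
E
```

```text
16.15 tcp [0.4436 0.3182 0.1825] rot [2.963e+00 1.000e-03 1.715e+00] z [ 0.175  0.024 -0.984] y [0.974 0.141 0.177] grasp [0.4403 0.3177 0.2009] F [ 0.9 -0.7  0.4] gap 0.0854 q [ 0.68  0.11 -0.43  0.88 -0.09  2.1 ]
remaining rot [ 0.00127886 -0.00183327  0.00230455] to tcp [-0.00110368  0.00096    -0.00014368]
```

View pics/side11_crop170.png

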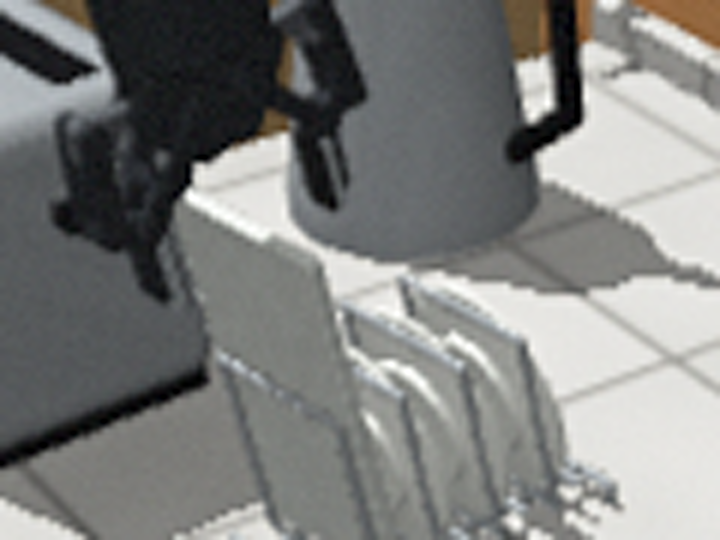

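The fingers sit either side of the board's thickness. Closing.

Emit:
jog_arm(motion=[[[0, 0, 0], [-0.001, 0.001, 0], 0], [[0, 0, 0], [0, 0, 0], 0], [[0, 0, 0], [0, 0, 0], 0], [[0, 0, 0], [0, 0, 0], 0], [[0, 0, 0], [0, 0, 0], 0], [[0, 0, 0], [0, 0, 0], 0], [[0, 0, 0], [0, 0, 0], 0], [[0, 0, 0], [0, 0, 0], 0], [[0, 0, 0], [0, 0, 0], 0], [[0, 0, 0], [0, 0, 0], 0], [[0, 0, 0], [0, 0, 0], 0]], grip_force=50)

```text
time: 17.17
eef_pos: [0.4424, 0.3203, 0.1832]
tool_rot: [2.962, -0.0, 1.717]
ft_force: [-1.4, 0.5, 1.3]
finger_gap: 0.007
```

Gap 7 mm, so the board is held. I'll draw it out along its own length.

Emit:
jog_arm(motion=[[[0, 0, 0], [-0.0018, -0.0003, 0.01], 0], [[0, 0, 0], [-0.0035, -0.0005, 0.0195], 0], [[0, 0, 0], [-0.0035, -0.0005, 0.0195], 0], [[0, 0, 0], [-0.0035, -0.0005, 0.0195], 0], [[0, 0, 0], [-0.0035, -0.0005, 0.0195], 0], [[0, 0, 0], [-0.0035, -0.0005, 0.0195], 0], [[0, 0, 0], [-0.0035, -0.0005, 0.0195], 0], [[0, 0, 0], [-0.0035, -0.0005, 0.0195], 0], [[0, 0, 0], [0, 0, 0], 0]])

```text
time: 17.92
eef_pos: [0.4167, 0.3173, 0.3342]
tool_rot: [2.957, -0.003, 1.717]
ft_force: [0.9, 0.5, -1.0]
finger_gap: 0.007
```

```bash
python3 - <<'E'
from goal import *
s,T=tool();p,d=grab("side",12);grab("top",12);crop("side",12,130,20,330,170,4)
E
```

```text
17.92 tcp [0.4167 0.3173 0.3342] rot [ 2.957 -0.003  1.717] z [ 0.181  0.03  -0.983] y [0.973 0.143 0.184] grasp [0.4133 0.3168 0.3526] F [ 0.9  0.5 -1. ] gap 0.007 q [ 0.71  0.01 -0.2   1.21 -0.1   2.13]
```

View pics/side12_crop130.png

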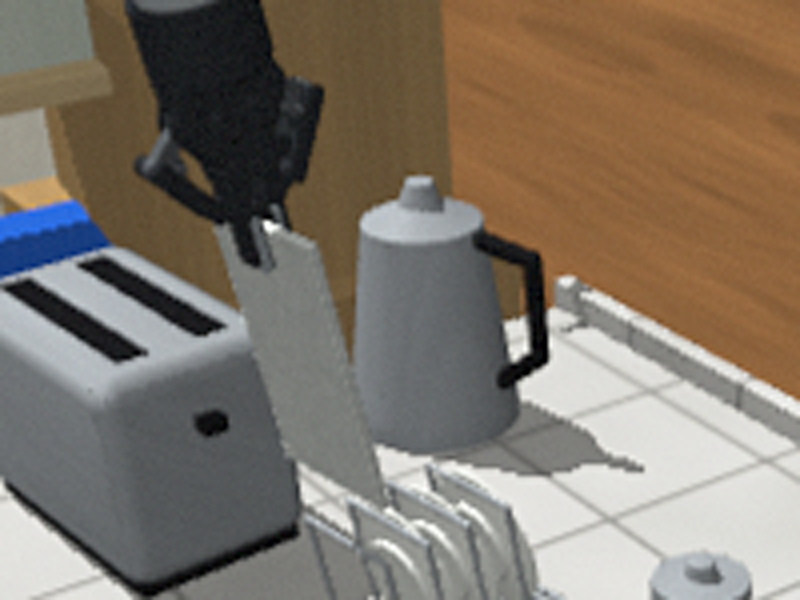

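The board is out, its lower edge at about 0.167, well clear of the hoops. I'll measure its pose in the hand and plan the placement.

```bash
cat > inhand.py <<'E'
from bd import *
def fit_hand(n,B0=None,verbose=True):
    """fit board pose (6 dof, free) in the tool frame; B0 = guess 4x4 in tool frame"""
    s=manip.get_state();T=np.eye(4);T[:3,:3]=R.from_euler('xyz',s["tool_rot"]).as_matrix();T[:3,3]=s["eef_pos"]
    if B0 is None:
        B0=np.eye(4);B0[:3,:3]=np.array([[0,-1,0],[1,0,0],[0,0,-1]]).T  # placeholder
        # board z=-tool z, board x=tool y, board y = z×x
        bz=np.array([0,0,-1.]);bx=np.array([0,1.,0]);by=np.cross(bz,bx);B0[:3,:3]=np.stack([bx,by,bz],1);B0[:3,3]=[0,0,.17]
    W0=T@B0;PP=[]
    for c in("side","top"):
        z=np.load(f"{c}{n}.npz");Q=cloud(c,z["d"]).reshape(-1,3);p=z["p"].astype(int);b=p.max(-1).reshape(-1);sat=(p.max(-1)-p.min(-1)).reshape(-1)
        q=(Q-W0[:3,3])@W0[:3,:3]
        m=(sdf(q,(-.004,-.055,0),(.004,.055,.2))<.02)&(sat<45)&(q[:,2]<.165)
        PP.append(Q[m])
        if verbose:print(c,m.sum())
    P=np.vstack(PP)
    def f(u):
        M=W0[:3,:3]@R.from_rotvec(u[3:]).as_matrix();return sdf((P-W0[:3,3]-u[:3])@M,(-.004,-.055,0),(.004,.055,.2))
    r=least_squares(f,np.zeros(6),loss='soft_l1',f_scale=.002)
    W=np.eye(4);W[:3,:3]=W0[:3,:3]@R.from_rotvec(r.x[3:]).as_matrix();W[:3,3]=W0[:3,3]+r.x[:3]
    if verbose:print("corr",np.round(r.x,4),np.median(abs(r.fun)))
    return T,W,np.linalg.inv(T)@W
E
python3 - <<'E'
from inhand import *
T,W,B=fit_hand(12);print("board org",W[:3,3],"z",W[:3,2],"B",np.round(B,4));np.save("B.npy",B)
E
```

```text
side 1168
top 68
corr [ 0.0013  0.0001  0.0028  0.002  -0.0017 -0.0047] 0.0006379621954233929
board org [0.44759684 0.32137058 0.16576623] z [-0.17926871 -0.02941694  0.98336025] B [[-0.0047  1.     -0.002  -0.    ]
 [ 1.      0.0047 -0.0017  0.0018]
 [-0.0017 -0.002  -1.      0.1675]
 [ 0.      0.      0.      1.    ]]
```

```bash
cat > plan.py <<'E'
from inhand import *
B=np.load("B.npy")
ST=dict(x=.5829,y=-.0063,yaw=.1616,th=1.1408,z=.003)
def target(bx,by,h,nx=0.,lean=None):
    lean=np.pi/2-ST["th"] if lean is None else lean
    S=np.eye(4);S[:3,:3]=R.from_euler('z',ST["yaw"]).as_matrix();S[:3,3]=[ST["x"],ST["y"],ST["z"]]
    b=np.eye(4);b[:3,:3]=R.from_euler('y',-lean).as_matrix()
    b[:3,3]=np.array([bx,by,.0297])+h*b[:3,2]+nx*b[:3,0]
    return S@b@np.linalg.inv(B),S
def togo(Tt,n=None):
    s=manip.get_state();T=R.from_euler('xyz',s["tool_rot"]).as_matrix()
    rv=R.from_matrix(Tt[:3,:3]@T.T).as_rotvec();dp=Tt[:3,3]-s["eef_pos"]
    print("goal",np.round(Tt[:3,3],4),"rv",np.round(rv,4),round(np.linalg.norm(rv),3),"dp",np.round(dp,4),round(np.linalg.norm(dp),3))
E
python3 - <<'E'
from plan import *
tool();togo(target(.044,0,.14,.01)[0]);togo(target(.044,0,.04,.01)[0]);togo(target(.044,0,0,0)[0])
E
```

```text
18.02 tcp [0.4161 0.3166 0.3302] rot [ 2.961e+00 -1.000e-03  1.717e+00] z [ 0.178  0.027 -0.984] y [0.973 0.143 0.18 ] grasp [0.4128 0.3161 0.3486] F [ 0.4 -0.4 -3. ] gap 0.007 q [ 0.71  0.01 -0.2   1.21 -0.1   2.13]
goal [ 0.5074 -0.0182  0.3158] rv [ 0.0337 -0.2451  0.0189] 0.248 dp [ 0.0913 -0.3348 -0.0144] 0.347
goal [ 0.5486 -0.0115  0.2249] rv [ 0.0337 -0.2451  0.0189] 0.248 dp [ 0.1325 -0.3281 -0.1053] 0.369
goal [ 0.556  -0.0103  0.1843] rv [ 0.0337 -0.2451  0.0189] 0.248 dp [ 0.1399 -0.3269 -0.1459] 0.384
```

Emit:
jog_arm(motion=[[[0.0042, -0.0306, 0.0024], [0.002, -0.01, 0.005], 0], [[0.0042, -0.0306, 0.0024], [0.004, -0.02, 0.005], 0], [[0.0042, -0.0306, 0.0024], [0.007, -0.03, 0.003], 0], [[0.0042, -0.0306, 0.0024], [0.008, -0.033, 0], 0], [[0.0042, -0.0306, 0.0024], [0.008, -0.033, 0], 0], [[0.0042, -0.0306, 0.0024], [0.008, -0.033, 0], 0], [[0.0042, -0.0306, 0.0024], [0.008, -0.033, 0], 0], [[0.0042, -0.0306, 0.0024], [0.008, -0.033, 0], 0], [[0, 0, 0], [0.008, -0.033, 0], 0], [[0, 0, 0], [0.008, -0.033, 0], 0], [[0, 0, 0], [0.006, -0.028, 0], 0], [[0, 0, 0], [0.004, -0.018, 0], 0]])

```text
time: 19.02
eef_pos: [0.4942, -0.0234, 0.3406]
tool_rot: [2.717, 0.005, 1.733]
ft_force: [-0.1, 0.9, -1.1]
finger_gap: 0.0074
```

Emit:
jog_arm(motion=[[[0, 0, 0], [0, 0, 0], 0], [[0, 0, 0], [0, 0, 0], 0], [[0, 0, 0], [0, 0, 0], 0]])

```text
time: 19.27
eef_pos: [0.4943, -0.0203, 0.3412]
tool_rot: [2.717, 0.004, 1.735]
ft_force: [-0.1, 0.0, -1.0]
finger_gap: 0.0072
```

```bash
python3 - <<'E'
from plan import *
tool();togo(target(.044,0,.14,.01)[0]);togo(target(.044,0,.04,.01)[0]);togo(target(.044,0,0,0)[0])
grab("side",13);grab("top",13);crop("side",13,240,60,440,210,4)
T,W,B2=fit_hand(13,B);print(np.round(B2,4))
E
```

```text
19.27 tcp [ 0.4943 -0.0203  0.3412] rot [2.717 0.004 1.735] z [ 0.407  0.064 -0.911] y [0.899 0.151 0.412] grasp [ 0.4867 -0.0215  0.3582] F [-0.1  0.  -1. ] gap 0.0072 q [-0.12 -0.27 -0.49  0.94  0.11  1.31]
goal [ 0.5074 -0.0182  0.3158] rv [ 0.0003 -0.0035  0.0003] 0.004 dp [ 0.0131  0.002  -0.0254] 0.029
goal [ 0.5486 -0.0115  0.2249] rv [ 0.0003 -0.0035  0.0003] 0.004 dp [ 0.0543  0.0087 -0.1163] 0.129
goal [ 0.556  -0.0103  0.1843] rv [ 0.0003 -0.0035  0.0003] 0.004 dp [ 0.0618  0.01   -0.1569] 0.169
side 1608
top 423
corr [ 0.0059 -0.0006 -0.0205 -0.0025  0.0064  0.0005] 0.0006702581163620632
[[-4.200e-03  1.000e+00  4.000e-04 -1.500e-03]
 [ 1.000e+00  4.200e-03  4.700e-03 -1.500e-03]
 [ 4.700e-03  4.000e-04 -1.000e+00  1.886e-01]
 [ 0.000e+00  0.000e+00  0.000e+00  1.000e+00]]
```

View pics/side13_crop240.png

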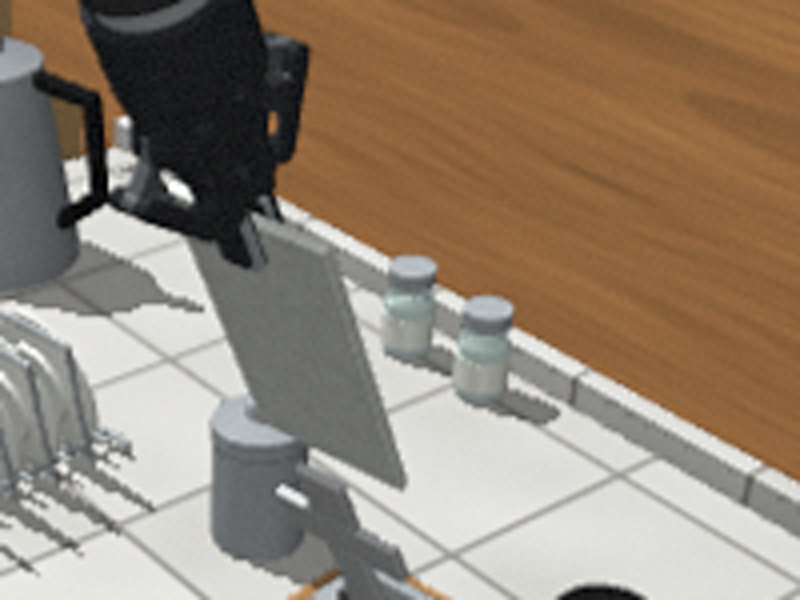

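The board is held unslipped, parallel to the backrest and just in front of it. The 20 mm correction along the board looks like tab points leaking into the fit. I'll move to just above the channel and compare with the stand in the same view.

Emit:
jog_arm(motion=[[[0, -0.003, 0], [0.013, 0.002, -0.01], 0], [[0, 0, 0], [0.008, 0.0015, -0.018], 0], [[0, 0, 0], [0.009, 0.0015, -0.021], 0], [[0, 0, 0], [0.009, 0.0015, -0.021], 0], [[0, 0, 0], [0.008, 0.001, -0.021], 0], [[0, 0, 0], [0.005, 0.001, -0.015], 0], [[0, 0, 0], [0.003, 0, -0.01], 0], [[0, 0, 0], [0, 0, 0], 0], [[0, 0, 0], [0, 0, 0], 0]])

```text
time: 20.12
eef_pos: [0.5494, -0.011, 0.226]
tool_rot: [2.713, 0.005, 1.737]
ft_force: [-0.1, 0.3, -1.7]
finger_gap: 0.0074
```

```bash
cat > rel.py <<'E'
from plan import *
# joint look: stand params from clean view; overlay predicted stand/board edges
def overlay(c,n,W,S,th,name,box,k):
    img=cv2.imread(f"pics/{c}{n}.png");x0,y0,x1,y1=box
    img=cv2.resize(img[y0:y1,x0:x1],None,fx=k,fy=k,interpolation=cv2.INTER_CUBIC)
    def drawbox(Tm,lo,hi,col):
        X=np.array([[(lo,hi)[i][0],(lo,hi)[j][1],(lo,hi)[l][2]] for i in(0,1) for j in(0,1) for l in(0,1)])
        uv=((proj(c,X@Tm[:3,:3].T+Tm[:3,3])-[x0,y0]+.5)*k).astype(int)
        for a in range(8):
            for b in(1,2,4):
                if not a&b:cv2.line(img,tuple(map(int,uv[a])),tuple(map(int,uv[a|b])),col,1)
    drawbox(W,(-.004,-.055,0),(.004,.055,.2),(0,0,255))
    for b in FOOT[1:]:drawbox(S,*b,(0,200,0))
    Bk=np.eye(4);c_,s_=np.cos(th),np.sin(th);Bk[:3,:3]=np.array([[-c_,0,s_],[0,-1,0],[s_,0,c_]]);Bk[:3,3]=[.03,0,.036]
    for b in BR:drawbox(S@Bk,*b,(255,0,0))
    cv2.imwrite(f"pics/{name}.png",img)
E
python3 - <<'E'
from rel import *
s,_=tool();togo(target(.044,0,.02,.0)[0]);Tt,S=target(.044,0,0,0);togo(Tt)
grab("side",14);grab("top",14)
T=np.eye(4);T[:3,:3]=R.from_euler('xyz',s["tool_rot"]).as_matrix();T[:3,3]=s["eef_pos"]
overlay("side",14,T@B,S,ST["th"],"ov14",(260,90,420,210),5)
b=np.linalg.inv(S)@T@B;print("board in stand (predicted)",np.round(b[:3,3],4))
E
```

```text
20.12 tcp [ 0.5494 -0.011   0.226 ] rot [2.713 0.005 1.737] z [ 0.41   0.065 -0.91 ] y [0.897 0.153 0.415] grasp [ 0.5417 -0.0122  0.243 ] F [-0.1  0.3 -1.7] gap 0.0074 q [-0.08 -0.11 -0.63  0.63  0.1   1.35]
goal [ 0.5478 -0.0116  0.2025] rv [ 0.0007  0.0003 -0.0016] 0.002 dp [-0.0016 -0.0007 -0.0235] 0.024
goal [ 0.556  -0.0103  0.1843] rv [ 0.0007  0.0003 -0.0016] 0.002 dp [ 0.0066  0.0007 -0.0416] 0.042
board in stand (predicted) [0.0374 0.0004 0.0714]
```

View pics/ov14.png

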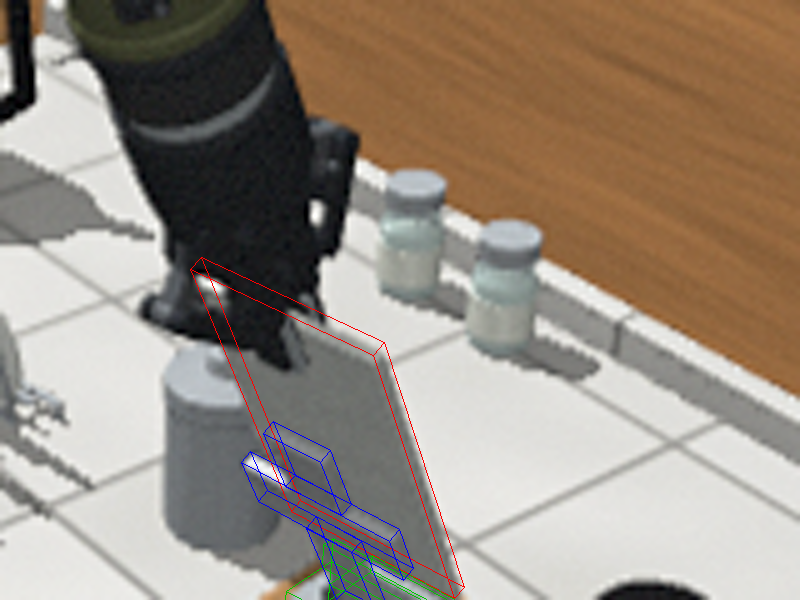

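The stand overlay fits, but the board appears about 2–3 px left of the red prediction. I'll refit the board with the stand's points excluded.

```bash
cat > fb.py <<'E'
from rel import *
def fitboard(n,W0,S,th,zmax=.16,tol=.015,cams=("side","top"),lo=.0,zfix=False):
    out={};PP=[]
    for c in cams:
        z=np.load(f"{c}{n}.npz");Q=cloud(c,z["d"]).reshape(-1,3);p=z["p"].astype(int);sat=(p.max(-1)-p.min(-1)).reshape(-1);b=p.max(-1).reshape(-1)
        q=(Q-W0[:3,3])@W0[:3,:3];qs=(Q-S[:3,3])@S[:3,:3]
        m=(sdf(q,(-.004,-.055,0),(.004,.055,.2))<tol)&(sat<45)&(b>(90 if c=="side" else 40))&(stand_sdf(qs,th)>.007)&(Q[:,2]>.02)
        g=abs(q[:,1])<.022
        m&=~(g&(q[:,2]>zmax))  # leave out the fingers
        PP.append(Q[m])
    for nm,P in [*zip(cams,PP),("both",np.vstack(PP))]:
        if len(P)<60:print(nm,len(P));continue
        def f(u):
            M=W0[:3,:3]@R.from_rotvec(u[3:]).as_matrix();return np.r_[sdf((P-W0[:3,3]-W0[:3,:3]@u[:3])@M,(-.004,-.055,0),(.004,.055,.2)),1e-2*u]
        r=least_squares(f,np.zeros(6),loss='soft_l1',f_scale=.002)
        W=np.eye(4);W[:3,:3]=W0[:3,:3]@R.from_rotvec(r.x[3:]).as_matrix();W[:3,3]=W0[:3,3]+W0[:3,:3]@r.x[:3]
        b=np.linalg.inv(S)@W
        print(nm,len(P),"corr(board axes)",np.round(r.x,4),"res",round(np.median(abs(r.fun)),5),"in stand",np.round(b[:3,3],4),"lean",round(np.arccos(b[2,2]),3),"yaw",round(np.arctan2(b[1,1],b[0,1])-np.pi/2,3));out[nm]=W
    return out
E
python3 - <<'E'
from fb import *
s,_=tool();Tt,S=target(.044,0,0,0)
T=np.eye(4);T[:3,:3]=R.from_euler('xyz',s["tool_rot"]).as_matrix();T[:3,3]=s["eef_pos"]
o=fitboard(14,T@B,S,ST["th"]);overlay("side",14,o["side"],S,ST["th"],"ov14b",(260,90,420,210),5)
overlay("top",14,o["side"],S,ST["th"],"ov14t",(210,90,310,210),5)
E
```

```text
20.22 tcp [ 0.5504 -0.0114  0.2277] rot [2.71  0.005 1.737] z [ 0.413  0.064 -0.908] y [0.896 0.152 0.418] grasp [ 0.5427 -0.0126  0.2447] F [ 0.1  0.2 -1.4] gap 0.0077 q [-0.08 -0.12 -0.63  0.63  0.1   1.35]
side 967 corr(board axes) [-0.0168 -0.0015 -0.0041 -0.0097  0.0568  0.0768] res 0.00156 in stand [ 0.0252 -0.0019  0.0625] lean 0.377 yaw 0.068
top 394 corr(board axes) [-0.0021 -0.0013 -0.0047 -0.0068  0.004   0.0059] res 0.00028 in stand [ 0.0387 -0.0017  0.0681] lean 0.429 yaw 0.003
both 1361 corr(board axes) [-0.0035 -0.0005 -0.0044 -0.0056  0.0025 -0.0028] res 0.00089 in stand [ 0.0374 -0.0009  0.0678] lean 0.43 yaw -0.004
```

View pics/ov14b.png

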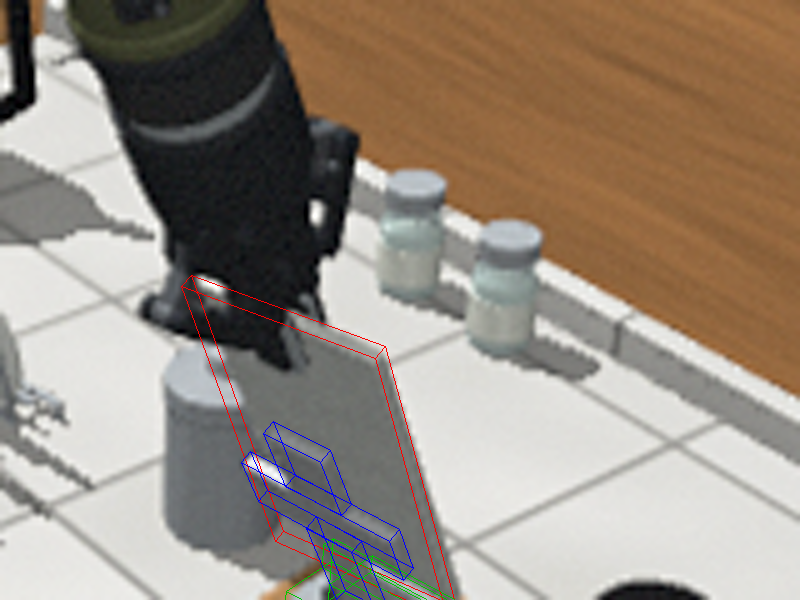

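View pics/ov14t.png

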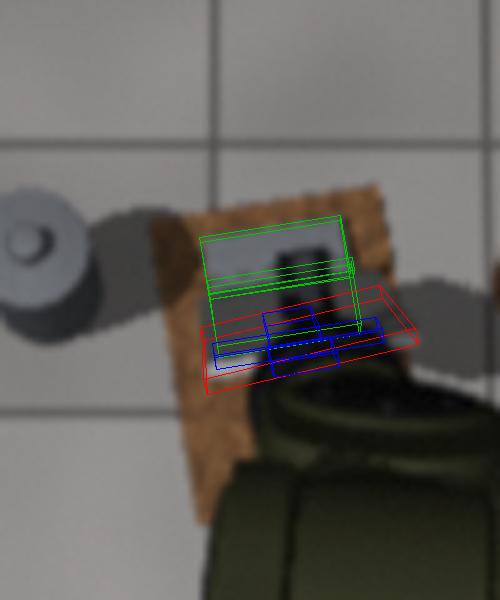

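The top and joint fits agree. The board is parallel to the backrest (lean 0.43), about 10 mm in front of the channel line as intended, with y offset about -1 mm. I'll step onto the line and go down to the height of the lip's top.

Emit:
jog_arm(motion=[[[0, 0, 0], [-0.0045, 0, -0.002], 0], [[0, 0, 0], [-0.0045, -0.0005, -0.002], 0], [[0, 0, 0], [0.004, 0.0008, -0.009], 0], [[0, 0, 0], [0.004, 0.0007, -0.009], 0], [[0, 0, 0], [0, 0, 0], 0], [[0, 0, 0], [0, 0, 0], 0], [[0, 0, 0], [0, 0, 0], 0]])

```text
time: 20.8
eef_pos: [0.549, -0.0111, 0.2042]
tool_rot: [2.712, 0.005, 1.736]
ft_force: [-0.4, 0.3, -0.6]
finger_gap: 0.0069
```

```bash
python3 - <<'E'
from fb import *
s,_=tool();Tt,S=target(.044,0,0,0);togo(Tt)
grab("side",15);grab("top",15)
T=np.eye(4);T[:3,:3]=R.from_euler('xyz',s["tool_rot"]).as_matrix();T[:3,3]=s["eef_pos"]
B[2,3]+=.003
o=fitboard(15,T@B,S,ST["th"],tol=.01);overlay("side",15,o["both"],S,ST["th"],"ov15b",(280,120,420,225),5)
E
```

```text
20.8 tcp [ 0.549  -0.0111  0.2042] rot [2.712 0.005 1.736] z [ 0.411  0.064 -0.909] y [0.897 0.151 0.416] grasp [ 0.5413 -0.0123  0.2212] F [-0.4  0.3 -0.6] gap 0.0069 q [-0.08 -0.1  -0.67  0.58  0.1   1.35]
goal [ 0.556  -0.0103  0.1843] rv [0.0008 0.0011 0.0002] 0.001 dp [ 0.0071  0.0008 -0.0199] 0.021
side 613 corr(board axes) [-0.0027 -0.001   0.0008 -0.0031  0.0045  0.0029] res 0.00047 in stand [ 0.0355 -0.0008  0.0465] lean 0.426 yaw 0.001
top 390 corr(board axes) [-0.0007 -0.0005  0.      0.0053  0.0008  0.0044] res 0.0003 in stand [ 0.0376 -0.0003  0.0466] lean 0.43 yaw 0.006
both 1003 corr(board axes) [-0.0017 -0.001   0.0005 -0.003   0.0019 -0.0012] res 0.00075 in stand [ 0.0366 -0.0008  0.0467] lean 0.429 yaw -0.003
```

View pics/ov15b.png

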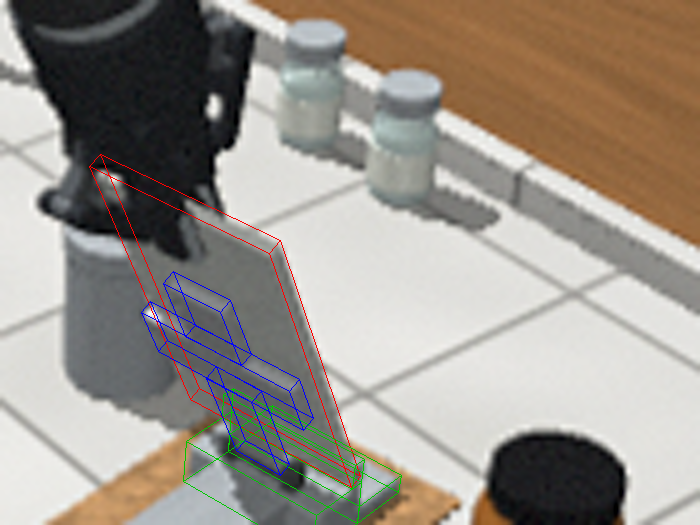

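Both views agree: the board lies on the channel line to within 1 mm, square, with z still 17 mm to go. I'll lower it gently.

Emit:
jog_arm(motion=[[[0, 0, 0], [0.0025, 0.0003, -0.0055], 0], [[0, 0, 0], [0.002, 0.0003, -0.0045], 0], [[0, 0, 0], [0.0015, 0.0003, -0.0035], 0], [[0, 0, 0], [0.0004, 0, -0.001], 0], [[0, 0, 0], [0, 0, 0], 0], [[0, 0, 0], [0, 0, 0], 0]])

```text
time: 21.4
eef_pos: [0.5554, -0.0102, 0.1899]
tool_rot: [2.712, 0.005, 1.736]
ft_force: [-0.3, 0.8, -1.8]
finger_gap: 0.0071
```

Emit:
jog_arm(motion=[[[0, 0, 0], [0.0004, 0, -0.001], 0], [[0, 0, 0], [0, 0, 0], 0], [[0, 0, 0], [0, 0, 0], 0]])

```text
time: 21.65
eef_pos: [0.5559, -0.0102, 0.1893]
tool_rot: [2.711, 0.005, 1.736]
ft_force: [-0.0, -0.5, -1.9]
finger_gap: 0.0072
```

Emit:
jog_arm(motion=[[[0, 0, 0], [0.0004, 0, -0.001], 0], [[0, 0, 0], [0, 0, 0], 0], [[0, 0, 0], [0, 0, 0], 0]])

```text
time: 21.9
eef_pos: [0.5562, -0.0102, 0.1881]
tool_rot: [2.712, 0.005, 1.736]
ft_force: [0.1, -0.1, -2.4]
finger_gap: 0.0073
```

Emit:
jog_arm(motion=[[[0, 0, 0], [0.0004, 0, -0.001], 0], [[0, 0, 0], [0, 0, 0], 0], [[0, 0, 0], [0, 0, 0], 0]])

```text
time: 22.15
eef_pos: [0.5572, -0.0103, 0.1877]
tool_rot: [2.71, 0.005, 1.735]
ft_force: [-0.1, -1.2, 0.9]
finger_gap: 0.0071
```

Emit:
jog_arm(motion=[[[0, 0, 0], [0.0002, 0, -0.0006], 0], [[0, 0, 0], [0, 0, 0], 0], [[0, 0, 0], [0, 0, 0], 0]])

```text
time: 22.4
eef_pos: [0.5577, -0.0104, 0.1874]
tool_rot: [2.71, 0.006, 1.735]
ft_force: [-2.4, 0.1, 5.2]
finger_gap: 0.0071
```

```bash
python3 - <<'E'
from fb import *
s,_=tool();Tt,S=target(.044,0,0,0)
grab("side",16);grab("top",16)
T=np.eye(4);T[:3,:3]=R.from_euler('xyz',s["tool_rot"]).as_matrix();T[:3,3]=s["eef_pos"]
B[2,3]+=.003
o=fitboard(16,T@B,S,ST["th"],tol=.008);overlay("side",16,o["both"],S,ST["th"],"ov16b",(280,120,420,225),5)
E
```

```text
22.4 tcp [ 0.5577 -0.0104  0.1874] rot [2.71  0.006 1.735] z [ 0.414  0.063 -0.908] y [0.896 0.151 0.418] grasp [ 0.5499 -0.0116  0.2044] F [-2.4  0.1  5.2] gap 0.0071 q [-0.07 -0.07 -0.69  0.53  0.09  1.35]
side 533 corr(board axes) [-0.0023 -0.0013 -0.     -0.0052  0.002   0.0058] res 0.0005 in stand [ 0.0453 -0.002   0.0293] lean 0.432 yaw 0.003
top 356 corr(board axes) [-0.0008 -0.0028 -0.0005 -0.0153  0.0009  0.0061] res 0.0003 in stand [ 0.0468 -0.0034  0.0295] lean 0.433 yaw -0.001
both 889 corr(board axes) [-0.0016 -0.0014 -0.0002 -0.0065  0.0016  0.0011] res 0.00062 in stand [ 0.046  -0.0021  0.0295] lean 0.432 yaw -0.002
```

View pics/ov16b.png

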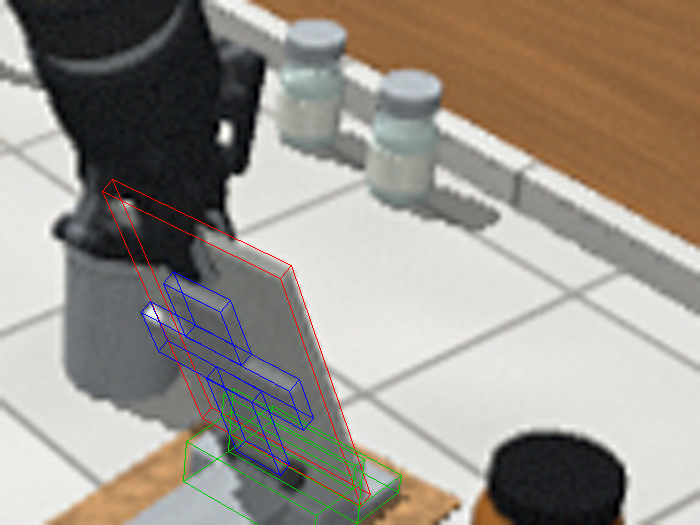

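The board stands on the platform (z 29.4 mm, contact 5 N), near the lip. I'll ease it 2–3 mm back towards the backrest to soften the release, then open and withdraw along the fingers.

Emit:
jog_arm(motion=[[[0, 0, 0], [-0.0012, -0.0002, 0.0004], 0], [[0, 0, 0], [-0.0012, -0.0002, 0], 0], [[0, 0, 0], [0, 0, 0], 0], [[0, 0, 0], [0, 0, 0], 0]])

```text
time: 22.83
eef_pos: [0.5548, -0.0104, 0.1873]
tool_rot: [2.711, 0.005, 1.736]
ft_force: [0.6, 0.4, 2.2]
finger_gap: 0.0069
```

Emit:
jog_arm(motion=[[[0, 0, 0], [0, 0, 0], 0.15], [[0, 0, 0], [0, 0, 0], 0.25], [[0, 0, 0], [0, 0, 0], 0.4], [[0, 0, 0], [0, 0, 0], 0.6], [[0, 0, 0], [0, 0, 0], 0.6], [[0, 0, 0], [0, 0, 0], 0.6], [[0, 0, 0], [-0.002, -0.0003, 0.0045], 0.6], [[0, 0, 0], [-0.004, -0.0006, 0.009], 0.6], [[0, 0, 0], [-0.008, -0.0012, 0.018], 0.6], [[0, 0, 0], [-0.012, -0.002, 0.027], 0.6], [[0, 0, 0], [-0.012, -0.002, 0.027], 0.6], [[0, 0, 0], [-0.012, -0.002, 0.027], 0.6]])

```text
time: 23.83
eef_pos: [0.5034, -0.0187, 0.3013]
tool_rot: [2.711, 0.005, 1.736]
ft_force: [0.9, 0.3, -0.2]
finger_gap: 0.0513
```

```bash
python3 - <<'E'
from fb import *
s,_=tool()
x=fitth=None
grab("side",17);grab("top",17);crop("side",17,260,90,440,225,4)
_,S=target(.044,0,0,0)
W0=np.eye(4);W0[:3,:3]=R.from_euler('y',-.44).as_matrix();W0[:3,3]=[.044,-.001,.0295]
fitboard(17,S@W0,S,ST["th"],tol=.012,zmax=.3)
E
```

```text
23.83 tcp [ 0.5034 -0.0187  0.3013] rot [2.711 0.005 1.736] z [ 0.412  0.064 -0.909] y [0.896 0.151 0.417] grasp [ 0.4956 -0.0199  0.3183] F [ 0.9  0.3 -0.2] gap 0.0513 q [-0.11 -0.25 -0.56  0.84  0.11  1.32]
side 776 corr(board axes) [-0.0011  0.0002  0.0004 -0.0011  0.0024 -0.0015] res 0.00046 in stand [ 0.0429 -0.0008  0.0294] lean 0.438 yaw -0.002
top 439 corr(board axes) [ 0.0003 -0.0013  0.0002 -0.0111  0.0012  0.0001] res 0.00033 in stand [ 0.0442 -0.0023  0.0298] lean 0.439 yaw -0.005
both 1215 corr(board axes) [-0.0004  0.0001  0.0004 -0.0026  0.0006 -0.0035] res 0.00061 in stand [ 0.0435 -0.0009  0.0297] lean 0.439 yaw -0.004
```

View pics/side17_crop260.png

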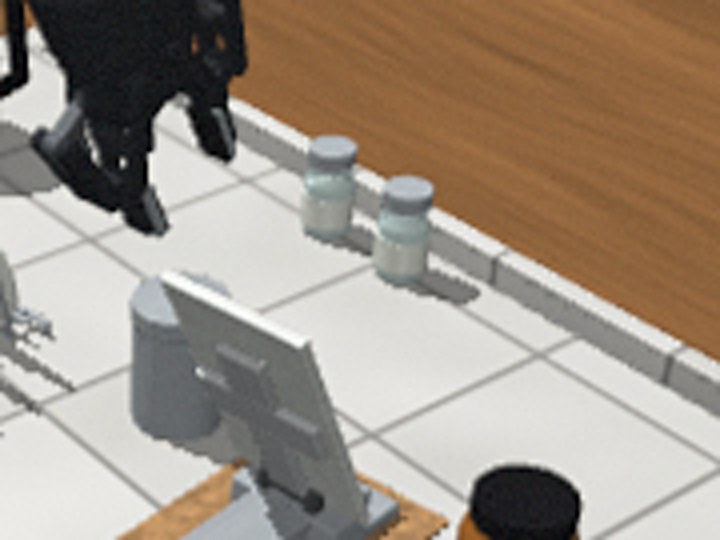

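The board stands in the stand, leaning on the backrest (lean 0.44, y -1 mm). I'll let it settle, then check for drift, the backrest angle and the bystanders.

Emit:
jog_arm(motion=[[[0, 0, 0], [-0.01, 0, 0.02], 0.6], [[0, 0, 0], [-0.01, 0, 0.02], 0.6], [[0, 0, 0], [0, 0, 0], 0.6], [[0, 0, 0], [0, 0, 0], 0.6], [[0, 0, 0], [0, 0, 0], 0.6], [[0, 0, 0], [0, 0, 0], 0.6], [[0, 0, 0], [0, 0, 0], 0.6], [[0, 0, 0], [0, 0, 0], 0.6], [[0, 0, 0], [0, 0, 0], 0.6], [[0, 0, 0], [0, 0, 0], 0.6], [[0, 0, 0], [0, 0, 0], 0.6], [[0, 0, 0], [0, 0, 0], 0.6]])

```text
time: 24.93
eef_pos: [0.4845, -0.0187, 0.3393]
tool_rot: [2.712, 0.005, 1.736]
ft_force: [-0.1, 0.2, -0.3]
finger_gap: 0.0513
```

```bash
python3 - <<'E'
from fb import *
s,_=tool();grab("side",18);grab("top",18)
_,S=target(.044,0,0,0)
W0=np.eye(4);W0[:3,:3]=R.from_euler('y',-.44).as_matrix();W0[:3,3]=[.044,-.001,.0295]
W=fitboard(18,S@W0,S,ST["th"],tol=.012,zmax=.3)["both"]
z=np.load("side18.npz");Q=cloud("side",z["d"]).reshape(-1,3);p=z["p"].astype(int);sat=(p.max(-1)-p.min(-1)).reshape(-1)
q=(Q-W[:3,3])@W[:3,:3]
m=(np.hypot(Q[:,0]-.58,Q[:,1]+.005)<.12)&(Q[:,2]>.012)&(Q[:,2]<.2)&(sat<40)&(p.max(-1).reshape(-1)>80)&(sdf(q,(-.004,-.055,0),(.004,.055,.2))>.004)&(q[:,0]<0)
P=Q[m]
def f(v):
    return stand_sdf((P-[v[0],v[1],v[4]])@R.from_euler('z',v[2]).as_matrix(),v[3])
r=least_squares(f,[.583,-.006,.16,1.14,.003],loss='soft_l1',f_scale=.002);print(len(P),np.round(r.x,4),np.median(abs(r.fun)))
mid=np.array([r.x[0]+.0125*np.cos(r.x[2]),r.x[1]+.0125*np.sin(r.x[2])])-[.5975,-.0037];c,s_=np.cos(.162),np.sin(.162)
print("mid in mat",mid@np.array([[c,-s_],[s_,c]]))
C0=cloud("side",np.load("side0.npz")["d"]);C1=cloud("side",z["d"])
for n,c0,zl in (("jar",(.636,-.166),.1),("tin",(.637,.15),.09),("mug",(.345,-.21),.07),("timer",(.366,.098),.02),("saucers",(.53,.32),.11)):
    a,b=[near(C,c0,.06,zl,.14).mean(0) for C in(C0,C1)];print(n,np.round(b-a,4))
E
```

```text
24.93 tcp [ 0.4845 -0.0187  0.3393] rot [2.712 0.005 1.736] z [ 0.412  0.064 -0.909] y [0.896 0.151 0.417] grasp [ 0.4768 -0.0199  0.3563] F [-0.1  0.2 -0.3] gap 0.0513 q [-0.11 -0.29 -0.51  0.94  0.11  1.31]
side 778 corr(board axes) [-0.0012  0.0005  0.0007  0.0009  0.003   0.0012] res 0.00053 in stand [ 0.0426 -0.0005  0.0297] lean 0.437 yaw 0.001
top 503 corr(board axes) [ 0.0003 -0.0005 -0.0002 -0.0023  0.0014  0.0022] res 0.00032 in stand [ 0.0444 -0.0015  0.0294] lean 0.439 yaw 0.001
both 1281 corr(board axes) [-0.0003  0.0004  0.0004 -0.0006  0.0001 -0.0007] res 0.00068 in stand [ 0.0436 -0.0006  0.0297] lean 0.44 yaw -0.001
1213 [ 0.5833 -0.0065  0.1638  1.1363  0.0028] 0.0006817658201312589
mid in mat [-0.00193859 -0.00045013]
jar [ 0.0001 -0.0004 -0.0003]
tin [-0.0076  0.009  -0.0015]
mug [-0.      0.      0.0001]
timer [ 0.0003 -0.0003 -0.0002]
saucers [-0.0072  0.0025  0.0003]
```

View pics/side18.png

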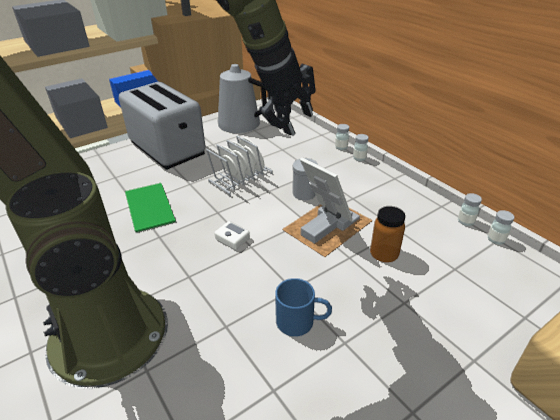

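The final view shows the board on the stand at (325,190), the rack's saucers in place and the bystanders upright. The apparent shifts of the tin and saucers can be explained by what covers them: the board now hides part of the tin, and no longer hides the saucers. Handing in.

```bash
python3 - <<'E'
from h import *
C0=cloud("top",np.load("top0.npz")["d"]);C1=cloud("top",np.load("top18.npz")["d"])
from fit import near
for C in(C0,C1):
    a=near(C,(.637,.15),.06,.09,.14);print("tin",len(a),a.mean(0).round(4))
print(manip.finish_job())
E
```

```text
tin 479 [0.6368 0.1492 0.1027]
tin 475 [0.637  0.1493 0.1027]
the job is handed in; nothing more can be done
None
```

I moved the folded stand onto the mat and released it, raised the backrest by its tab to 65°, and stood the white board behind the lip, leaning on the backrest. I handed the job in at about 25 s on the robot's clock; it reports no verdict.

Last checks before handing in:

| Item | Measured |
|---|---|
| Stand foot | within 2 mm of the mat's centre, square to under 1° |
| Backrest | 1.136 rad (65.1°), released and holding |
| Board | x 43.6 mm, y -0.6 mm, z 29.7 mm in the stand's frame |
| Board lean | 0.44 rad (25°), square to the stand, and unchanged over a second of settling |
| Jar, mug, timer | shifted less than 1 mm in the side view |
| Tin | shifted less than 1 mm in the top view |

- **Tin:** the side view suggested a shift of about 12 mm because the board now hides part of it. The top view shows it unmoved.
- **Saucers:** the side view suggested about 8 mm, which fits the board no longer covering them. I did not check them individually in a second view, but they look in place.
- **Board in the hand:** two fits while I was carrying it, one just before and one just above the stand, were off because points from the stand leaked in. I redid the measurement with those points excluded. The side and top cameras then agreed to about 2 mm.

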